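Set the bench caliper to a sample tenon and lock it

TASK

Set the bench caliper to the sample tenon so that we can check the next ones against it. Take the sample rail end from its tray, lay it flat on the caliper's plate with the tenon between the jaws, and push the sliding jaw gently shut by its spring button until the tenon is held between both jaws and the button has sunk more than half-way in; then swing the lock lever over to its stop. Finally lift the sample out and put it flat back in its tray, leaving the caliper locked at that setting and the things lying around undisturbed.

Things in the scene. Friction and masses are not known exactly. Their poses are not given: they have to be found in the camera images.
- caliper: bench caliper, fixed to the bench: steel plate 204 x 275 mm, 10 mm thick, with a beam along its far side. Origin on the bench top; the plate reaches x -135 to +69, y -168 to +108 mm. x axis away from the robot (yaw within 0.25 rad), y along the beam, z up. Beam, jaw carriage and fixed head lie at x +19 to +65 mm, up to 73 mm over the bench (lever cheeks 86 mm)
- fixed_face (a point): middle of the fixed jaw's flat measuring face (looks to the caliper's -y), at x -10, y +55 mm of the caliper, 30 mm above the bench. Both jaws are 22 mm thick in y, stick out from the beam towards -x (the robot) to noses at x -47 mm (fixed) and -45 mm (sliding), and stand 13 to 47 mm above the bench, 3 mm clear of the plate
- caliper_jaw (a joint): opening between the measuring faces in m: 0 shut, at most 0.085; starts wide open. Slides along y with about 1.5 N friction and stays where it is left; closing moves it to +y
- button_face (a point): middle of the outer face of the round spring button, 24 mm across, at the end of a boss and sleeve on the carriage's -y side, at x -5 mm of the caliper and 35 mm above the bench (25 mm above the plate), free space beyond it. Pushing it to +y slides the jaw shut. At rest it lies 120 mm to -y of the sliding jaw's measuring face
- caliper_button (a joint): how far the spring button is pushed in, in m: 0 out, 0.008 fully in. It starts to sink at 5 N and takes 0.8 N more per mm, so it stays out while the jaw slides freely and sinks only once the jaw meets resistance; it springs back when let go
- lock_tip (a point): centre of the ball (17 mm) at the end of the lock lever, which stands on the carriage top. The lever is 52 mm long, 9 mm thick, and turns about an axis along x, at x +42 mm of the caliper, 24 mm to -y of the sliding jaw's face and 78 mm above the bench
- caliper_lock (a joint): lock lever in rad: 0 unlocked, leaning 0.7 rad from upright to the caliper's -y side; 1.4 locked, at its stop, leaning 0.7 rad to +y, pushed over along +y with 4 to 10 N (the lever is light: a brisk first touch shows as a short force peak). Its cam then clamps the carriage to the beam; it stays where it is left
- tray: open plywood tray, fixed, outside 185 (x) x 180 (y) x 34 mm high, walls and floor 6 mm; origin under its centre on the bench, yaw within 0.25 rad. It stands to the left or to the right of the caliper
- sample_grip (a point): centre of the wide body of the sample, a wooden rail end with a tenon, 160 g. Body 70 mm long (x), 48 mm wide (y), 44 mm high (z); this point is half-way up. From its +x face the tenon goes on for 52 mm, 28 mm thick (y), 38 mm high, its underside level with the body's. Lies flat in the tray at the start, tenon away from the robot
- sample_tenon (a point): centre of the sample's tenon (52 x 28 x 38 mm): 61 mm to +x of the body's centre and 19 mm above the underside
- try_square: loose try square, 110 x 169 x 16 mm, lying on the bench on the other side of the caliper from the tray; leave it alone. Origin under its middle
- block_c: loose pine offcut 35 x 91 x 36 mm beyond the work on the left; leave it alone. Origin under its middle
- pencil: loose pencil 136 mm long beyond the work on the right; leave it alone. Origin under its middle

How it is judged:
On the way, in this order (a step that is already met when the one before it is completed fails the run):
1. the sample lies flat on the caliper's plate with its tenon between the jaws (x of sample_tenon in the frame of caliper between -0.053 and -0.014 m and y of sample_tenon in the frame of caliper between -0.045 and 0.055 m and z of sample_tenon in the frame of caliper below 0.034 m and angle between sample_tenon's own z axis and vertical below 0.1 rad), for 0.2 s.
2. the jaw is shut on the tenon (opening 28 mm within 1.5 mm) and the spring button has sunk at least 4 mm (value of joint caliper_button above 0.004 m and value of joint caliper_jaw between 0.0265 and 0.0295 m and x of sample_tenon in the frame of caliper between -0.053 and -0.014 m and z of sample_tenon in the frame of caliper below 0.034 m), for 0.1 s.
3. the lock lever is swung over (beyond 1.2 rad) with the jaw still shut on the tenon (value of joint caliper_lock above 1.2 rad and value of joint caliper_jaw between 0.0265 and 0.0295 m and x of sample_tenon in the frame of caliper between -0.053 and -0.014 m and z of sample_tenon in the frame of caliper below 0.034 m), for 0.2 s.
At the end, for the whole second after the job is handed in: The lock lever is over (beyond 1.2 rad), the jaw still stands at the tenon's thickness (opening 28 mm within 1.5 mm), and the sample lies flat and at rest on the tray's floor (value of joint caliper_lock above 1.2 rad and value of joint caliper_jaw between 0.0265 and 0.0295 m and x of sample_grip in the frame of tray between -0.087 and 0.087 m and y of sample_grip in the frame of tray between -0.085 and 0.085 m and z of sample_grip in the frame of tray below 0.032 m and angle between sample_grip's own z axis and vertical below 0.1 rad and linear speed of sample below 0.02 m/s); the robot touches nothing.
It fails at once if the sample is squeezed by the sliding jaw with more than 40 N (contact force between caliper_jaw and sample above 40 N).
It fails at once if the try square, the pine offcut or the pencil is moved more than 30 mm (distance of any of try_square, block_c, pencil from where it was at the start of the episode above 0.03 m).
It also fails if it takes over 72 s, if anything falls off the work surface, if the arm or the gripper's body presses on something with over 40 N, if the wrist force passes 120 N, or if a joint passes its speed limit or range.

ROBOT

A 7-joint arm with a two-finger parallel gripper is mounted at the origin on a cart in front of the work surface, level with it; the furniture and walls round the work are solid. World frame = base frame: x ahead of the robot, y to its left, z up, the work surface at z = 0. Lengths are in m, angles in rad, forces in N, time in s.
With the tool pointing down it reaches from about 0.35 to 0.9 m from the base axis. Payload 8.1 kg.
Tool frame: the origin (TCP) lies midway between the tips of the shut fingers; the grasp point (between the pads) lies 19 mm behind it; x points along the fingers, z is the direction in which the jaws open and shut, and the axes are right-handed (so a half turn about x gives the same grasp; the last joint's range is limited). The gripper opens to 92 mm and grips with 3 to 60 N. Pads are 19 mm wide; open, the fingers measure 130 mm over their backs; the gripper's body (75 mm by 190 mm) begins 47 mm behind the grasp point.
Start: joints at [-1.433, 0.434, 0.025, 1.573, -0.012, 1.134, -0.075], TCP at [0.149, 0.607, 0.227] pointing down, gripper open.
Joint ranges: [-2.62, 2.62], [-0.44, 2.09], [-1.27, 1.32], [0.08, 2.57], [-1.32, 4.46], [0.12, 2], [-2.74, 2.74]. Speed limits (rad/s): [2.22, 2.22, 3.01, 3.01, 3.14, 3.14, 3.14].

INTERFACE

Orientations are given as a rotation vector (axis times angle).
In Python, from cell import arm gives the robot as it stands. The module is installed in compiled form; this text tells all that it offers.
- The arm moves only by the tool move_arm, never from a script. Its argument "steps" is text: rows parted by semicolons, each of 5 numbers parted by spaces: the shift along the tool's x, y, z in m, then the turn about the tool's x in rad, then the closure in counts, from 0 (fully open) to 255 (shut). A call has 1 to 10 rows; each row is the pose to reach, as a shift and turn from the pose commanded when the call began, along the tool's axes at that moment; what a row does not reach only later rows make up. A row lasts 1/12 s, in which the tool goes at most 41.7 mm and 7.16 degrees, less where a joint would pass 70% of its speed; a pose out of reach is approached as far as the arm can. A call with a gripper value outside its range is refused whole. The fingers move at their own pace and stop on an object; "squeeze" is the grip in N (left out, the last holds). Time passes only in rows, so rows that repeat a pose let the fingers close. It gives the time, the measured TCP pose, the force and the opening at its end, in the units of the state.
- arm.observe(): the state, without advancing time (a new reading comes with each control period).
- arm.get_image(name): name is "scene" or "side" or "wrist"; returns a dict with "img" (480x640x3 uint8, blue, green, red), "z_map" (480x640 float32, m along the optical axis (not along the pixel's ray), 0 where there is no reading), "vfov" (degrees; the focal length in pixels is half the picture's height over the tangent of half this angle, whatever the lens; pixels are square), "cx", "cy" (the principal point, pixels), "extrinsics" (4x4, takes a point from camera to world coordinates). Camera axes: x right, y up, looking along -z (the intrinsics and any distortion apply to the point x, -y, -z); pixel columns grow to the right and rows downward; lengths in m; the calibration is good to about 2 mm. The wrist camera is an equidistant fisheye: a pixel r from the principal point sees the ray r / f radians off the axis. A picture is of the moment at which its call begins.
- arm.sign_off(): hands the job in, once; it reports no verdict.
The state is a dict: "clock": time; "joints": joint angles; "dq": joint speeds; "joint_efforts": joint torques, N m; "position": TCP position; "ee_rot": TCP orientation; "force": force on the tool from outside, world axes, zero at the start; "ft_torque": the same for the moment, N m; "width": opening from 0.0 (shut) to 1.0 (fully open).
Only numpy, scipy, OpenCV 4.12 (cv2) and the standard library are available. Lean on these libraries where they do the work, as an engineer would, in place of code of your own. Each camera call takes 0.05 s, during which the arm holds its last target.

## Working session

There is one attempt and no reset: what is moved stays moved. The work goes in short steps, Python scripts to look and compute and a tool call to move; the robot and the scene stay as the last step left them, time stands still between calls to the robot, and variables do not carry over. Pictures are saved under pics/ and viewed, and the job is handed in when it is done.

Besides the shell and the picture viewer there is one more tool, called as name(argument=value, ...) on one line, values as JSON. move_arm: Moves the arm, as the interface text tells. Its arguments: {"type":"object","properties":{"steps":{"type":"string"},"squeeze":{"type":"number"}},"required":["steps"]}

```bash
mkdir -p pics; cat > h.py <<'E'
import numpy as np, cv2
from scipy.spatial.transform import Rotation as R
from cell import arm
def shot(n,fn):
    d=arm.get_image(n); cv2.imwrite('pics/'+fn+'.png',d['img']); np.savez(''+fn+'.npz',**d); return d
def load(fn): return dict(np.load(''+fn+'.npz'))
def pt(d,u,v,z=None):
    f=240/np.tan(np.radians(float(d['vfov']))/2)
    z=d['z_map'][int(v),int(u)] if z is None else z
    p=np.array([(u-d['cx'])/f*z,-(v-d['cy'])/f*z,-z,1]); return (d['extrinsics']@p)[:3]
def cloud(d):
    f=240/np.tan(np.radians(float(d['vfov']))/2)
    v,u=np.mgrid[:480,:640]; z=d['z_map']
    P=np.stack([(u-d['cx'])/f*z,-(v-d['cy'])/f*z,-z,np.ones_like(z)],-1)@d['extrinsics'].T
    P=P[...,:3]; P[z==0]=np.nan; return P
E
python3 - <<'E'
from h import *
s=arm.observe()
print({k:np.round(v,4) for k,v in s.items()})
for n in ['scene','side','wrist']:
    d=shot(n,n+'0'); print(n,d['vfov'],d['cx'],d['cy'],np.round(d['extrinsics'],3).tolist())
print(np.round(R.from_rotvec(s['ee_rot']).as_matrix(),3))
E
```

```text
{'clock': np.float64(0.0), 'joints': array([-1.4326,  0.4352,  0.025 ,  1.5741, -0.0116,  1.134 , -0.075 ]), 'dq': array([-0.0019,  0.0012,  0.0014, -0.002 ,  0.0002, -0.0004, -0.0006]), 'joint_efforts': array([-3.00000e-04, -6.67847e+01,  9.85000e-01, -3.14473e+01,
       -6.04000e-02,  4.26000e-02,  2.00000e-04]), 'position': array([0.149 , 0.6064, 0.226 ]), 'ee_rot': array([-1.0311,  1.3147,  1.0292]), 'force': array([-0.0913,  0.693 ,  0.0989]), 'ft_torque': array([-0.0461,  0.0474,  0.0658]), 'width': np.float64(1.0084)}
scene 45.67640419041104 333.47189801374424 244.3739421765697 [[0.821, 0.369, -0.437, 0.022], [-0.571, 0.499, -0.651, -0.835], [-0.022, 0.784, 0.62, 0.888], [0.0, 0.0, 0.0, 1.0]]
side 53.47260913036209 309.3081334100039 248.68612301988483 [[1.0, 0.014, 0.013, 0.588], [0.005, 0.424, -0.906, -1.182], [-0.018, 0.906, 0.423, 0.66], [0.0, 0.0, 0.0, 1.0]]
wrist 65.70646984690485 313.5102667797629 240.607190787301 [[0.238, -0.926, -0.292, 0.069], [0.971, 0.226, 0.074, 0.626], [-0.002, -0.301, 0.954, 0.384], [0.0, 0.0, 0.0, 1.0]]
[[-0.    -0.971  0.238]
 [-0.002  0.238  0.971]
 [-1.    -0.    -0.002]]
```

View pics/scene0.png

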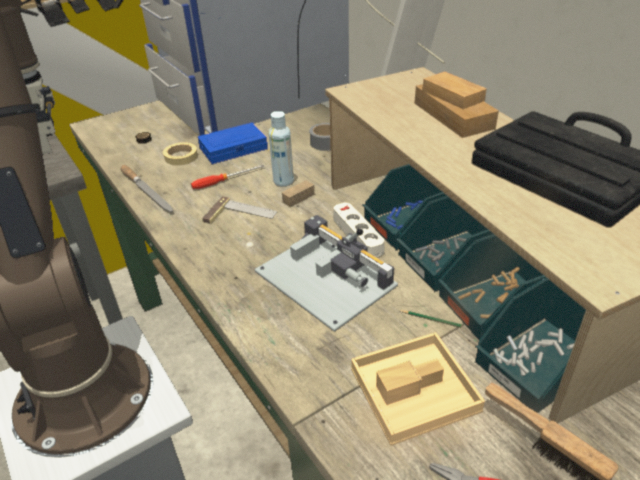

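View pics/side0.png

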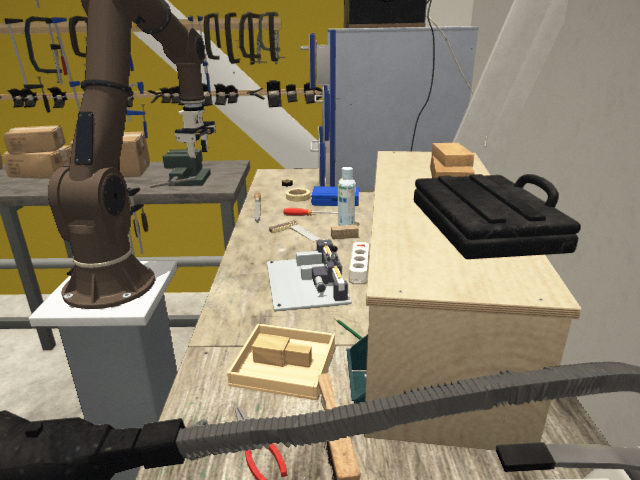

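View pics/wrist0.png

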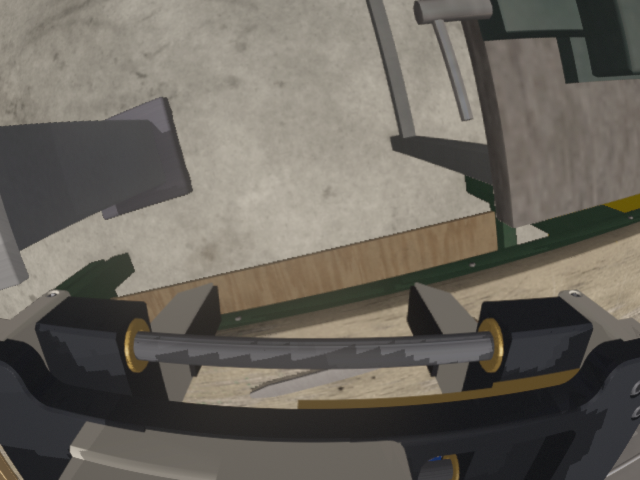

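```bash
python3 - <<'E'
from h import *
for fn in ['scene0','side0']:
    d=load(fn); P=cloud(d)
    X,Y,Z=P[...,0],P[...,1],P[...,2]
    ws=(X>0.3)&(X<0.8)&(Y>-0.75)&(Y<0.5)
    b=ws&(abs(Z)<0.005); print(fn,'bench z',np.nanmedian(Z[b]),b.sum())
    def fit(m,name):
        n,l,st,c=cv2.connectedComponentsWithStats(m.astype(np.uint8))
        for i in np.argsort(-st[1:,4])[:3]+1:
            if st[i,4]<60: continue
            q=P[l==i]; r=cv2.minAreaRect(q[:,:2].astype(np.float32))
            print(name,st[i].tolist(),'c',np.round(r[0],4),'sz',np.round(r[1],4),'ang',round(r[2],2),'z',np.round(np.nanmedian(q[:,2]),4))
    fit(ws&(Z>0.007)&(Z<0.0135),'plate')
    fit(ws&(Z>0.030)&(Z<0.038),'rim')
    fit(ws&(Z>0.046)&(Z<0.054),'sampletop')
    fit(ws&(Z>0.041)&(Z<0.046),'tenontop/jaw')
    fit(ws&(Z>0.0445)&(Z<0.0495),'jaw')
    fit(ws&(Z>0.06)&(Z<0.14),'high')
    im=cv2.resize(d['img'][200:460,230:500] if fn=='scene0' else d['img'][210:420,200:410],None,fx=2.9,fy=2.3 if 0 else 2.9,interpolation=cv2.INTER_CUBIC)
    cv2.imwrite('pics/'+fn+'z.png',im[:600,:800])
E
```

```text
scene0 bench z -0.0006399642997268473 53276
plate [256, 240, 142, 90, 4502] c [0.5554 0.0031] sz [0.2036 0.2777] ang 9.42 z 0.0094
plate [430, 463, 70, 17, 381] c [ 0.464  -0.5388] sz [0.0213 0.1112] ang 38.73 z 0.0096
plate [358, 341, 118, 61, 295] c [ 0.5701 -0.3202] sz [0.1158 0.229 ] ang 32.62 z 0.0101
rim [352, 332, 133, 103, 1112] c [ 0.5168 -0.3576] sz [0.1837 0.1864] ang 76.25 z 0.0327
rim [477, 353, 81, 53, 254] c [ 0.6561 -0.4624] sz [0.0508 0.1542] ang 19.63 z 0.0342
rim [282, 180, 32, 19, 253] c [0.6849 0.3267] sz [0.0921 0.0419] ang 7.86 z 0.0344
sampletop [377, 361, 45, 31, 810] c [ 0.4884 -0.3422] sz [0.0503 0.0707] ang 76.75 z 0.0491
sampletop [485, 390, 123, 90, 427] c [ 0.6024 -0.5716] sz [0.0108 0.2276] ang 5.42 z 0.0503
sampletop [316, 247, 63, 24, 394] c [ 0.5966 -0.033 ] sz [0.0729 0.1351] ang 21.63 z 0.0482
tenontop/jaw [414, 359, 30, 19, 282] c [ 0.5477 -0.3569] sz [0.0299 0.0517] ang 78.32 z 0.0431
tenontop/jaw [290, 231, 40, 20, 156] c [0.5766 0.1082] sz [0.0612 0.0936] ang 75.81 z 0.0442
tenontop/jaw [334, 203, 20, 16, 96] c [0.7256 0.156 ] sz [0.0443 0.060
[... 1450 characters left out ...]
 z 0.0423
tenontop/jaw [278, 340, 34, 15, 236] c [ 0.543  -0.3627] sz [0.0494 0.0596] ang 64.03 z 0.044
tenontop/jaw [314, 274, 19, 13, 77] c [ 0.612  -0.0622] sz [0.0499 0.0599] ang 8.49 z 0.0438
jaw [301, 264, 27, 17, 163] c [ 0.5839 -0.0211] sz [0.0679 0.094 ] ang 7.31 z 0.0475
jaw [296, 249, 29, 7, 98] c [0.571 0.104] sz [0.0826 0.0373] ang 3.02 z 0.0472
jaw [252, 345, 36, 8, 70] c [ 0.4873 -0.364 ] sz [0.013  0.0754] ang 83.88 z 0.047
high [358, 375, 86, 27, 1136] c [ 0.7198 -0.5652] sz [0.0358 0.1399] ang 66.17 z 0.1231
high [317, 239, 30, 46, 545] c [0.6355 0.0124] sz [0.0476 0.263 ] ang 9.93 z 0.0695
high [338, 188, 18, 25, 368] c [0.7002 0.4128] sz [0.0432 0.0602] ang 87.79 z 0.1018
```

```bash
python3 - <<'E'
from h import *
d=load('scene0')
im=cv2.resize(d['img'][200:330,240:410],None,fx=4.6,fy=4.6,interpolation=cv2.INTER_CUBIC);cv2.imwrite('pics/zc.png',im)
E
```

```text
(no output)
```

View pics/zc.png

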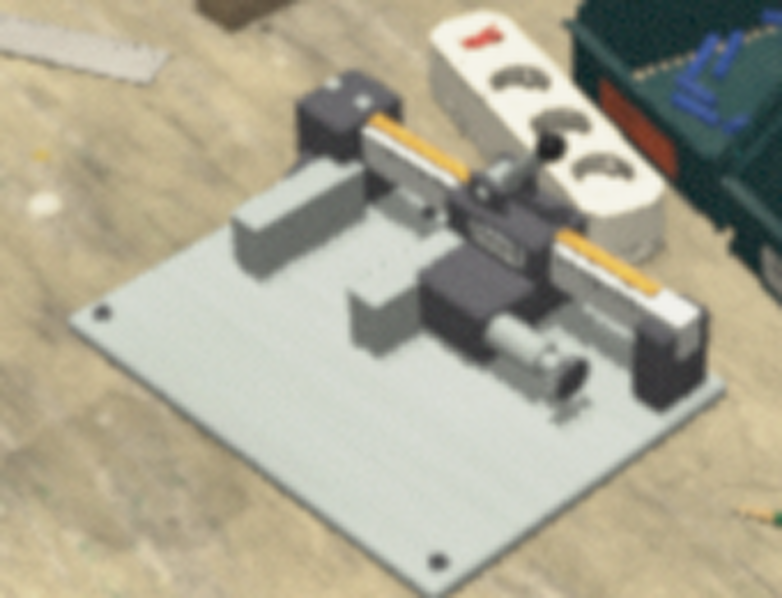

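```bash
cat >> h.py <<'E'
CY=0.160; CO=np.array([0.585,0.038])
def cal(x,y,cy=CY,co=CO):
    c,s=np.cos(cy),np.sin(cy); return co+[c*x-s*y, s*x+c*y]
def tocal(p,cy=CY,co=CO):
    c,s=np.cos(cy),np.sin(cy); d=np.asarray(p)[:2]-co; return np.array([c*d[0]+s*d[1],-s*d[0]+c*d[1]])
def go(x,y,z,head=None):
    s=arm.observe(); M=R.from_rotvec(s['ee_rot']).as_matrix(); p=s['position']
    d=M.T@(np.array([x,y,z])-p); h=np.arctan2(M[1,2],M[0,2])
    t=0 if head is None else (h-head+np.pi)%(2*np.pi)-np.pi
    print('tool shift',np.round(d,4),'turn',round(t,4),'| now',np.round(p,4),'head',round(h,4),'tilt',np.round(M[2,0],4),'F',np.round(s['force'],2),'w',round(float(s['width']),3),'t',round(float(s['clock']),2))
def st():
    s=arm.observe(); go(*s['position']); print('cal',np.round(tocal(s['position']),4),'q',np.round(s['joints'],3))
E
python3 - <<'E'
from h import *
go(0.40,0.35,0.25)
go(0.489,-0.343,0.20,np.pi/2-0.236)
P=cloud(load('scene0'));Q=cloud(load('side0'))
for C in (P,Q):
  X,Y,Z=C[...,0],C[...,1],C[...,2]
  for y0 in np.arange(-.5,.7,.1):
    m=(Y>y0)&(Y<y0+.1)&(X>0.3)&(X<1.2)&(Z>0.11)
    if m.sum(): print(round(y0,2),'minx of z>.11:',np.round(np.nanpercentile(X[m],1),3),'maxz',np.round(np.nanmax(Z[m]),3),'minx z>.2',np.round(np.nanmin(X[m&(Z>.2)]),3) if (m&(Z>.2)).any() else None)
E
```

```text
tool shift [-0.0236 -0.3049 -0.1893] turn 0 | now [0.149  0.6066 0.2261] head 1.3299 tilt -1.0 F [-0.3  -0.15  1.8 ] w 1.001 t 0.15
tool shift [ 0.0272 -0.5567 -0.8411] turn -0.0049 | now [0.149  0.6066 0.2261] head 1.3299 tilt -1.0 F [-0.3  -0.15  1.8 ] w 1.001 t 0.15
-0.5 minx of z>.11: 0.674 maxz 0.365 minx z>.2 0.67
-0.4 minx of z>.11: 0.689 maxz 0.387 minx z>.2 0.684
-0.3 minx of z>.11: 0.703 maxz 0.387 minx z>.2 0.699
-0.2 minx of z>.11: 0.716 maxz 0.364 minx z>.2 0.711
-0.1 minx of z>.11: 0.644 maxz 0.374 minx z>.2 0.728
-0.0 minx of z>.11: 0.745 maxz 0.374 minx z>.2 0.74
0.1 minx of z>.11: 0.759 maxz 0.343 minx z>.2 0.755
0.2 minx of z>.11: 0.775 maxz 0.333 minx z>.2 0.771
0.3 minx of z>.11: 0.701 maxz 0.449 minx z>.2 0.783
0.4 minx of z>.11: 0.669 maxz 0.434 minx z>.2 0.678
-0.5 minx of z>.11: 0.684 maxz 0.363 minx z>.2 0.673
-0.4 minx of z>.11: 0.696 maxz 0.387 minx z>.2 0.687
-0.3 minx of z>.11: 0.711 maxz 0.387 minx z>.2 0.702
-0.2 minx of z>.11: 0.722 maxz 0.364 minx z>.2 0.716
-0.1 minx of z>.11: 0.638 maxz 0.374 minx z>.2 0.73
-0.0 minx of z>.11: 0.753 maxz 0.374 minx z>.2 0.744
0.1 minx of z>.11: 0.766 maxz 0.336 minx z>.2 0.761
0.2 minx of z>.11: 0.779 maxz 0.332 minx z>.2 0.774
0.3 minx of z>.11: 0.707 maxz 0.717 minx z>.2 0.789
0.4 minx of z>.11: 0.671 maxz 0.678 minx z>.2 0.684
```

move_arm(steps="-0.02 -0.30 -0.19 0 45;-0.02 -0.30 -0.19 0 45;-0.02 -0.30 -0.19 0 45;-0.02 -0.30 -0.19 0 45;-0.02 -0.30 -0.19 0 45;-0.02 -0.30 -0.19 0 45;-0.02 -0.30 -0.19 0 45;-0.02 -0.32 -0.25 0 45;-0.02 -0.34 -0.29 0 45;-0.02 -0.36 -0.33 0 45", squeeze=10)

```text
clock: 0.98
position: [0.3957, 0.2782, 0.2456]
ee_rot: [-1.03, 1.314, 1.029]
force: [1.1, 0.6, 0.3]
width: 0.824
```

```bash
python3 - <<'E'
from h import *
st();go(0.489,-0.343,0.22,np.pi/2-0.236)
E
```

```text
tool shift [0. 0. 0.] turn 0 | now [0.3957 0.2782 0.2456] head 1.3293 tilt -1.0 F [1.1  0.59 0.25] w 0.824 t 0.98
cal [-0.1486  0.2672] q [-0.872  0.183  0.176  1.89  -0.036  1.071  0.647]
tool shift [ 0.0257 -0.2392 -0.5808] turn -0.0055 | now [0.3957 0.2782 0.2456] head 1.3293 tilt -1.0 F [1.1  0.59 0.25] w 0.824 t 0.98
```

move_arm(steps="0 -0.06 -0.10 0 45;0 -0.08 -0.15 0 45;0 -0.10 -0.20 0 45;0 -0.12 -0.24 0 45;0 -0.14 -0.28 0 45;0 -0.16 -0.32 0 45;0 -0.17 -0.36 0 45;0 -0.18 -0.40 0 45;0 -0.19 -0.40 0 45;0 -0.19 -0.40 0 45")

```text
clock: 1.82
position: [0.4784, -0.1295, 0.2458]
ee_rot: [-1.03, 1.313, 1.03]
force: [2.0, 0.6, 0.7]
width: 0.824
```

```bash
python3 - <<'E'
from h import *
st();go(0.489,-0.343,0.20,np.pi/2-0.236)
E
```

```text
tool shift [0. 0. 0.] turn 0 | now [ 0.4784 -0.1295  0.2458] head 1.3302 tilt -1.0 F [2.05 0.64 0.7 ] w 0.824 t 1.82
cal [-0.132  -0.1484] q [-0.255  0.209  0.499  1.883 -0.114  1.076  1.619]
tool shift [ 0.0458 -0.0612 -0.2048] turn -0.0046 | now [ 0.4784 -0.1295  0.2458] head 1.3302 tilt -1.0 F [2.05 0.64 0.7 ] w 0.824 t 1.82
```

move_arm(steps="0.02 -0.03 -0.10 0 45;0.04 -0.06 -0.20 0 45;0.05 -0.061 -0.205 0 45;0.08 -0.061 -0.205 0 45;0.11 -0.061 -0.205 0 45;0.12 -0.061 -0.205 0 45;0.12 -0.061 -0.205 0 45;0.12 -0.061 -0.205 0 45")

```text
clock: 2.48
position: [0.4867, -0.3421, 0.1228]
ee_rot: [-1.024, 1.318, 1.032]
force: [-0.4, 1.0, 0.2]
width: 0.822
```

```bash
python3 - <<'E'
from h import *
st();go(0.489,-0.343,0.016,np.pi/2-0.236)
shot('wrist','w1');shot('scene','s1')
E
```

```text
tool shift [0. 0. 0.] turn 0 | now [ 0.4867 -0.3421  0.1228] head 1.3267 tilt -1.0 F [-0.38  1.01  0.19] w 0.822 t 2.48
cal [-0.1576 -0.3596] q [ 0.174  0.525  0.505  1.795 -0.311  0.906  2.144]
tool shift [ 0.1068 -0.003  -0.0003] turn -0.0081 | now [ 0.4867 -0.3421  0.1228] head 1.3267 tilt -1.0 F [-0.38  1.01  0.19] w 0.822 t 2.48
```

View pics/w1.png

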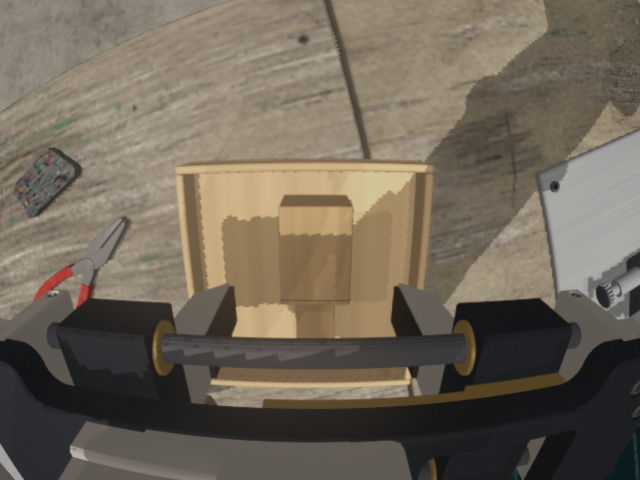

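View pics/s1.png

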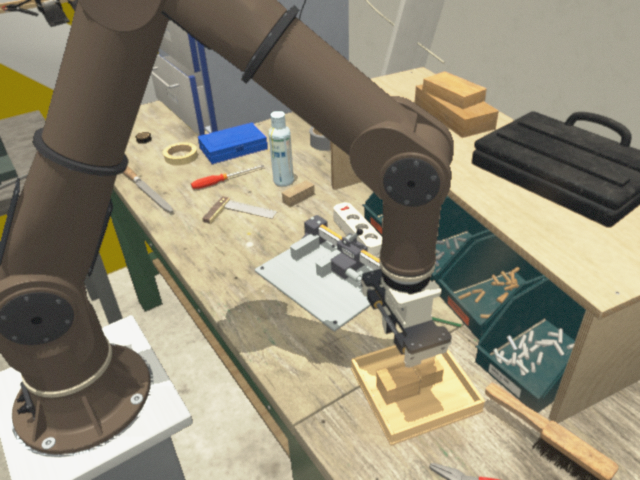

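move_arm(steps="0.03 -0.003 0 -0.008 45;0.06 -0.003 0 -0.008 45;0.085 -0.003 0 -0.008 45;0.10 -0.003 0 -0.008 45;0.106 -0.003 0 -0.008 45;0.106 -0.003 0 -0.008 45;0.106 -0.003 0 -0.008 45")

```text
clock: 3.17
position: [0.4933, -0.3416, 0.0213]
ee_rot: [-1.038, 1.309, 1.035]
force: [0.5, -0.6, -0.3]
width: 0.825
```

```bash
python3 - <<'E'
from h import *
st();go(0.489,-0.343,0.016,np.pi/2-0.236)
E
```

```text
tool shift [0. 0. 0.] turn 0 | now [ 0.4933 -0.3416  0.0213] head 1.3391 tilt -1.0 F [ 0.5  -0.58 -0.32] w 0.825 t 3.17
cal [-0.151  -0.3601] q [ 0.23   0.66   0.423  1.858 -0.399  0.705  2.221]
tool shift [ 0.0053  0.0039 -0.0024] turn 0.0043 | now [ 0.4933 -0.3416  0.0213] head 1.3391 tilt -1.0 F [ 0.5  -0.58 -0.32] w 0.825 t 3.17
```

move_arm(steps="0.004 0.003 0 0 45;0.004 0.003 0 0 45;0.004 0.003 0 0 140;0.004 0.003 0 0 140;0.004 0.003 0 0 140;0.004 0.003 0 0 140;0.004 0.003 0 0 140", squeeze=15)

```text
clock: 3.75
position: [0.4891, -0.3413, 0.0158]
ee_rot: [-1.036, 1.31, 1.036]
force: [-0.5, 0.7, 2.1]
width: 0.526
```

```bash
python3 - <<'E'
from h import *
st();go(0.489,-0.343,0.016,np.pi/2-0.236)
E
```

```text
tool shift [0. 0. 0.] turn 0 | now [ 0.4891 -0.3413  0.0158] head 1.3378 tilt -1.0 F [-0.53  0.68  2.12] w 0.526 t 3.75
cal [-0.1551 -0.3592] q [ 0.235  0.664  0.418  1.868 -0.403  0.693  2.227]
tool shift [-0.0002 -0.0003 -0.0017] turn 0.0031 | now [ 0.4891 -0.3413  0.0158] head 1.3378 tilt -1.0 F [-0.53  0.68  2.12] w 0.526 t 3.75
```

move_arm(steps="-0.03 0 0 0 140;-0.07 0 0 0 140;-0.11 0 0 0 140;-0.14 0 0 0 140;-0.14 0 0 0 140;-0.14 0 0 0 140", squeeze=20)

```text
clock: 4.25
position: [0.4899, -0.3417, 0.1573]
ee_rot: [-1.038, 1.309, 1.033]
force: [-0.3, 0.2, -2.4]
width: 0.521
```

```bash
python3 - <<'E'
from h import *
st();p=cal(-.096,.036);print(p);go(*p,0.155,np.pi/2+CY)
# refine caliper from jaws
for fn in ['scene0','side0']:
    C=cloud(load(fn)).reshape(-1,3); C=C[~np.isnan(C[:,0])]
    L=np.array([tocal(c) for c in C[(abs(C[:,0]-.58)<.15)&(abs(C[:,1])<.25)]]); z=C[(abs(C[:,0]-.58)<.15)&(abs(C[:,1])<.25)][:,2]
    m=(z>.04)&(z<.05)&(L[:,0]<0)
    for a,b in [(.03,.1),(-.075,-.0)]:
        k=m&(L[:,1]>a)&(L[:,1]<b); print(fn,k.sum(),'y',np.round(np.percentile(L[k,1],[2,98]),4),'minx',np.round(np.percentile(L[k,0],2),4))
    k=(z>.02)&(z<.05)&(abs(L[:,0]+.005)<.02)&(L[:,1]<-.12); print('button y',np.round(np.percentile(L[k,1],[1,3,10]),4),k.sum(), 'x', np.round(L[k,0].mean(),4))
    k=(z>.105)&(L[:,1]<0); print('ball',k.sum(),np.round(L[k].mean(0),4),z[k].max(), np.round(np.ptp(L[k],axis=0),3))
    k=(z>.007)&(z<.0135); print('plate',np.round(np.percentile(L[k],[.5,99.5],axis=0),4).tolist())
E
```

```text
tool shift [0. 0. 0.] turn 0 | now [ 0.4899 -0.3417  0.1573] head 1.3381 tilt -1.0 F [-0.33  0.2  -2.43] w 0.521 t 4.25
cal [-0.1544 -0.3597] q [ 0.155  0.485  0.525  1.763 -0.289  0.967  2.133]
[0.48449073 0.05824563]
tool shift [0.0017 0.0975 0.3879] turn -0.3927 | now [ 0.4899 -0.3417  0.1573] head 1.3381 tilt -1.0 F [-0.33  0.2  -2.43] w 0.521 t 4.25
scene0 142 y [0.0545 0.078 ] minx -0.0459
scene0 242 y [-0.0729 -0.0118] minx -0.0446
button y [-0.1323 -0.132  -0.1313] 72 x -0.0075
ball 716 [ 0.0931 -0.2281] 0.2978258390419918 [0.09  0.252]
plate [[-0.1347, -0.2729], [0.1228, 0.105]]
side0 78 y [0.0531 0.0784] minx -0.0447
side0 112 y [-0.0729 -0.0121] minx -0.0429
button y [-0.1341 -0.1336 -0.1325] 65 x -0.0045
ball 161 [ 0.0864 -0.2211] 0.2979408242857857 [0.081 0.245]
plate [[-0.133, -0.1706], [0.1207, 0.103]]
```

move_arm(steps="0 0.01 0.03 -0.04 140;0 0.02 0.07 -0.08 140;0 0.03 0.11 -0.12 140;0 0.04 0.15 -0.16 140;0 0.05 0.19 -0.20 140;0 0.06 0.23 -0.24 140;0 0.07 0.27 -0.28 140;0 0.08 0.31 -0.32 140;0 0.09 0.35 -0.36 140;0 0.097 0.38 -0.393 140")

```text
clock: 5.08
position: [0.4804, 0.0547, 0.1541]
ee_rot: [-1.328, 1.128, 1.332]
force: [-0.2, 0.8, -2.5]
width: 0.528
```

move_arm(steps="0 0 0 0 140;0 0 0 0 140;0 0 0 0 140")

```text
clock: 5.33
position: [0.4814, 0.0502, 0.1545]
ee_rot: [-1.325, 1.132, 1.327]
force: [0.3, -0.5, -2.3]
width: 0.523
```

```bash
python3 - <<'E'
from h import *
st();go(*cal(-.096,.034),0.045,np.pi/2+CY)
shot('scene','s2');d=shot('wrist','w2')
im=load('s2')['img'][180:340,220:430]; cv2.imwrite('pics/s2z.png',cv2.resize(im,None,fx=3.6,fy=3.6,interpolation=cv2.INTER_CUBIC))
E
```

```text
tool shift [0. 0. 0.] turn 0 | now [0.4814 0.0502 0.1545] head 1.7305 tilt -1.0 F [ 0.26 -0.46 -2.34] w 0.523 t 5.33
cal [-0.1003  0.0285] q [-0.505  0.294  0.363  2.021 -0.136  0.852  1.665]
tool shift [ 0.1095 -0.0046  0.0056] turn -0.0003 | now [0.4814 0.0502 0.1545] head 1.7305 tilt -1.0 F [ 0.26 -0.46 -2.34] w 0.523 t 5.33
```

View pics/w2.png

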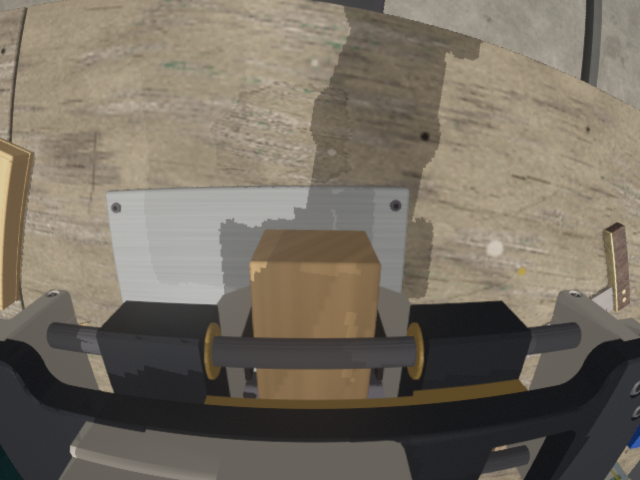

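View pics/s2z.png

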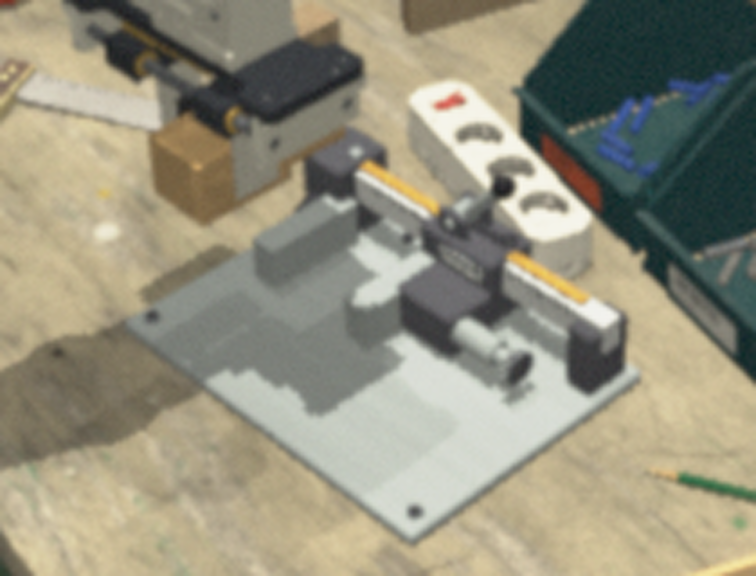

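move_arm(steps="0.03 -0.004 0.005 0 140;0.06 -0.004 0.005 0 140;0.08 -0.004 0.005 0 140;0.08 -0.004 0.005 0 140;0.08 -0.004 0.005 0 140")

```text
clock: 5.85
position: [0.4848, 0.055, 0.0752]
ee_rot: [-1.324, 1.133, 1.326]
force: [-0.1, -0.5, -1.0]
width: 0.524
```

```bash
python3 - <<'E'
from h import *
st();go(*cal(-.096,.034),0.0215,np.pi/2+CY)
shot('side','d3');d=shot('scene','s3')
im=load('s3')['img'][180:340,220:430]; cv2.imwrite('pics/s3z.png',cv2.resize(im,None,fx=3.6,fy=3.6,interpolation=cv2.INTER_CUBIC))
im=load('d3')['img'][190:320,240:400]; cv2.imwrite('pics/d3z.png',cv2.resize(im,None,fx=4.5,fy=4.5,interpolation=cv2.INTER_CUBIC))
E
```

```text
tool shift [0. 0. 0.] turn 0 | now [0.4848 0.055  0.0752] head 1.7284 tilt -1.0 F [-0.09 -0.53 -1.02] w 0.524 t 5.85
cal [-0.0963  0.0327] q [-0.467  0.421  0.319  2.088 -0.208  0.664  1.72 ]
tool shift [ 0.0537 -0.0004  0.0013] turn -0.0024 | now [0.4848 0.055  0.0752] head 1.7284 tilt -1.0 F [-0.09 -0.53 -1.02] w 0.524 t 5.85
```

View pics/d3z.png

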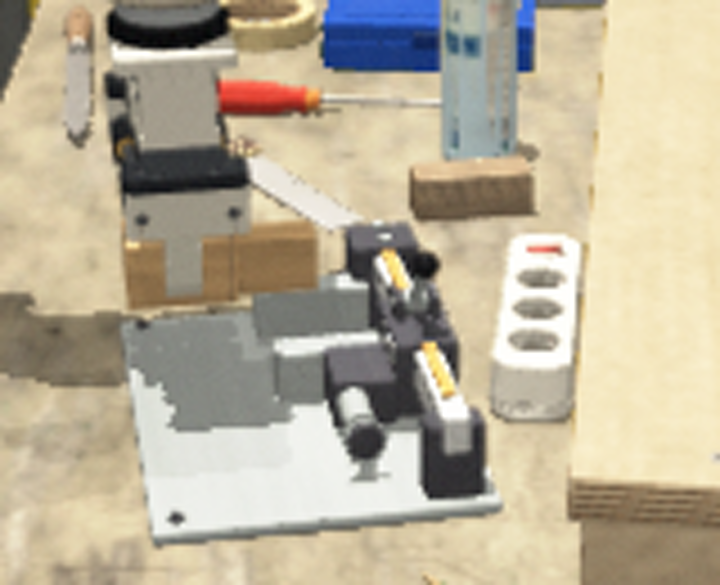

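View pics/s3z.png

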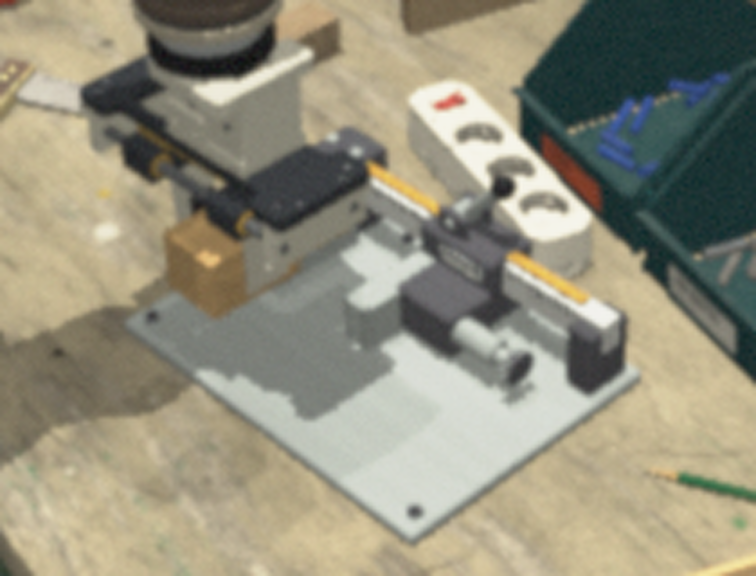

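move_arm(steps="0.02 0 0.001 0 140;0.035 0 0.001 0 140;0.044 0 0.001 0 140;0.049 0 0.001 0 140;0.052 0 0.001 0 140;0.053 0 0.001 0 140;0.053 0 0.001 0 140;0.053 0 0.001 0 140")

```text
clock: 6.62
position: [0.4858, 0.0576, 0.0233]
ee_rot: [-1.326, 1.128, 1.325]
force: [0.2, 0.2, -0.9]
width: 0.521
```

```bash
python3 - <<'E'
from h import *
st();go(*cal(-.096,.041),0.0205,np.pi/2+CY)
E
```

```text
tool shift [0. 0. 0.] turn 0 | now [0.4858 0.0576 0.0233] head 1.7308 tilt -1.0 F [ 0.22  0.16 -0.86] w 0.521 t 6.62
cal [-0.0948  0.0351] q [-0.431  0.511  0.272  2.122 -0.259  0.538  1.762]
tool shift [0.0028 0.0012 0.0059] turn 0.0001 | now [0.4858 0.0576 0.0233] head 1.7308 tilt -1.0 F [ 0.22  0.16 -0.86] w 0.521 t 6.62
```

move_arm(steps="0.001 0 0.001 0 140;0.002 0 0.002 0 140;0.003 0 0.003 0 140;0.003 0 0.004 0 140;0.003 0 0.004 0 140;0.003 0 0.004 0 140")

```text
clock: 7.12
position: [0.4848, 0.0617, 0.0198]
ee_rot: [-1.326, 1.129, 1.326]
force: [-0.2, 0.9, -0.1]
width: 0.522
```

```bash
python3 - <<'E'
from h import *
st();go(*cal(-.096,.041),0.0205,np.pi/2+CY)
E
```

```text
tool shift [0. 0. 0.] turn 0 | now [0.4848 0.0617 0.0198] head 1.7311 tilt -1.0 F [-0.16  0.85 -0.07] w 0.522 t 7.12
cal [-0.0952  0.0393] q [-0.437  0.517  0.269  2.125 -0.263  0.53   1.757]
tool shift [-0.0007  0.0008  0.0017] turn 0.0003 | now [0.4848 0.0617 0.0198] head 1.7311 tilt -1.0 F [-0.16  0.85 -0.07] w 0.522 t 7.12
```

move_arm(steps="0 0 0 0 90;0 0 0 0 50;0 0 0 0 50;0 0 0 0 50;0 0 0 0 50")

```text
clock: 7.53
position: [0.4847, 0.0615, 0.0197]
ee_rot: [-1.326, 1.129, 1.326]
force: [-0.2, 0.1, -1.6]
width: 0.793
```

move_arm(steps="-0.03 0 0 0 50;-0.07 0 0 0 50;-0.11 0 0 0 50;-0.15 0 0 0 255;-0.15 0 0 0 255;-0.15 0 0 0 255")

```text
clock: 8.03
position: [0.4862, 0.0619, 0.172]
ee_rot: [-1.328, 1.124, 1.323]
force: [0.7, -0.2, 0.2]
width: 0.638
```

```bash
python3 - <<'E'
from h import *
st();go(*cal(-.010,-.165),0.17,CY)
d=shot('scene','s4');w=shot('side','d4')
for dd in (d,w):
    P=cloud(dd);X,Y,Z=P[...,0],P[...,1],P[...,2]
    m=(Z>.0505)&(Z<.058)&(abs(X-.485)<.06)&(abs(Y-.06)<.06)
    r=cv2.minAreaRect(P[m][:,:2].astype(np.float32)); print(m.sum(),r,tocal(r[0]))
im=d['img'][180:340,220:430]; cv2.imwrite('pics/s4z.png',cv2.resize(im,None,fx=3.6,fy=3.6,interpolation=cv2.INTER_CUBIC))
E
```

```text
tool shift [0. 0. 0.] turn 0 | now [0.4862 0.0619 0.172 ] head 1.7312 tilt -1.0 F [ 0.74 -0.2   0.19] w 0.638 t 8.03
cal [-0.0937  0.0393] q [-0.541  0.277  0.38   1.993 -0.132  0.889  1.641]
tool shift [ 0.0022 -0.0836 -0.2044] turn 1.5712 | now [0.4862 0.0619 0.172 ] head 1.7312 tilt -1.0 F [ 0.74 -0.2   0.19] w 0.638 t 8.03
423 ((0.48530369997024536, 0.061083368957042694), (0.0730687826871872, 0.05313628539443016), 8.20035457611084) [-0.09474531  0.03867197]
201 ((0.4862555265426636, 0.059568293392658234), (0.0699615404009819, 0.05469600483775139), 8.917981147766113) [-0.09404702  0.0370246 ]
```

View pics/s4z.png

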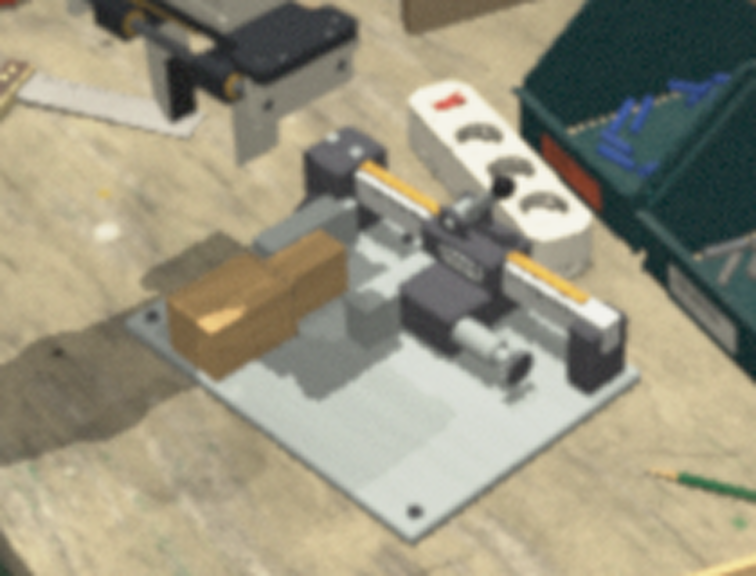

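move_arm(steps="0 -0.01 -0.03 0.12 255;0 -0.01 -0.06 0.24 255;0 -0.02 -0.09 0.36 255;0 -0.03 -0.12 0.48 255;0 -0.04 -0.15 0.60 255;0 -0.05 -0.18 0.72 255;0 -0.06 -0.20 0.84 255;0 -0.07 -0.204 0.96 255;0 -0.08 -0.204 1.08 255;0 -0.083 -0.204 1.20 255")

```text
clock: 8.97
position: [0.5994, -0.1271, 0.1675]
ee_rot: [-0.411, 1.534, 0.411]
force: [-0.4, 0.4, 0.1]
width: 0.003
```

```bash
python3 - <<'E'
from h import *
st();go(*cal(-.010,-.170),0.15,CY)
E
```

```text
tool shift [0. 0. 0.] turn 0 | now [ 0.5994 -0.1271  0.1675] head 0.5241 tilt -1.0 F [-0.42  0.42  0.09] w 0.003 t 8.97
cal [-0.0121 -0.1653] q [-0.344  0.537  0.7    1.716 -0.392  1.036  1.015]
tool shift [ 0.0175 -0.0052  0.0003] turn 0.3641 | now [ 0.5994 -0.1271  0.1675] head 0.5241 tilt -1.0 F [-0.42  0.42  0.09] w 0.003 t 8.97
```

move_arm(steps="0.02 -0.008 0 0.12 255;0.02 -0.008 0 0.24 255;0.02 -0.008 0 0.364 255;0.02 -0.008 0 0.364 255;0.02 -0.008 0 0.364 255;0.02 -0.008 0 0.364 255")

```text
clock: 9.47
position: [0.6027, -0.1336, 0.1488]
ee_rot: [-0.134, 1.568, 0.134]
force: [-0.4, -0.2, 0.1]
width: 0.004
```

```bash
python3 - <<'E'
from h import *
st();go(*cal(-.010,-.170),0.025,CY)
d=shot('side','d5');cv2.imwrite('pics/d5z.png',cv2.resize(d['img'][190:320,240:400],None,fx=4.5,fy=4.5,interpolation=cv2.INTER_CUBIC))
E
```

```text
tool shift [0. 0. 0.] turn 0 | now [ 0.6027 -0.1336  0.1488] head 0.1709 tilt -1.0 F [-0.37 -0.24  0.09] w 0.004 t 9.47
cal [-0.0098 -0.1722] q [-0.377  0.59   0.783  1.729 -0.476  1.025  0.747]
tool shift [1.238e-01 2.200e-03 1.000e-04] turn 0.0109 | now [ 0.6027 -0.1336  0.1488] head 0.1709 tilt -1.0 F [-0.37 -0.24  0.09] w 0.004 t 9.47
```

View pics/d5z.png

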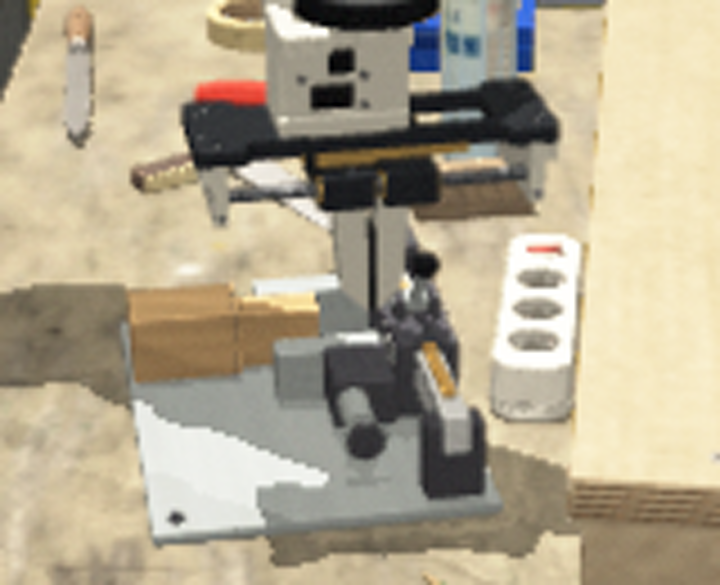

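move_arm(steps="0.03 0 0 0.01 255;0.06 0 0 0.01 255;0.09 0 0 0.01 255;0.11 0 0 0.01 255;0.12 0 0 0.01 255;0.12 0 0 0.01 255;0.12 0 0 0.01 255")

```text
clock: 10.1
position: [0.6034, -0.1339, 0.0302]
ee_rot: [-0.124, 1.567, 0.124]
force: [0.3, -0.6, 0.7]
width: 0.003
```

```bash
python3 - <<'E'
from h import *
st();go(*cal(-.008,-.146),0.026,CY)
E
```

```text
tool shift [0. 0. 0.] turn 0 | now [ 0.6034 -0.1339  0.0302] head 0.1576 tilt -1.0 F [ 0.3  -0.64  0.69] w 0.003 t 10.1
cal [-0.0092 -0.1727] q [-0.302  0.729  0.671  1.818 -0.608  0.812  0.836]
tool shift [0.0042 0.0267 0.0012] turn -0.0024 | now [ 0.6034 -0.1339  0.0302] head 0.1576 tilt -1.0 F [ 0.3  -0.64  0.69] w 0.003 t 10.1
```

move_arm(steps="0.003 0.012 0 0 255;0.003 0.022 0 0 255;0.003 0.026 0 0 255;0.003 0.030 0 0 255;0.003 0.034 0 0 255;0.003 0.038 0 0 255;0.003 0.042 0 0 255;0.003 0.046 0 0 255;0.003 0.050 0 0 255;0.003 0.053 0 0 255")

```text
clock: 10.93
position: [0.5949, -0.0809, 0.0267]
ee_rot: [-0.123, 1.567, 0.123]
force: [0.6, -0.8, 1.2]
width: 0.004
```

```bash
python3 - <<'E'
from h import *
st()
d=shot('scene','s6');cv2.imwrite('pics/s6z.png',cv2.resize(d['img'][180:340,220:430],None,fx=3.6,fy=3.6,interpolation=cv2.INTER_CUBIC))
d=shot('side','d6');cv2.imwrite('pics/d6z.png',cv2.resize(d['img'][190:320,240:400],None,fx=4.5,fy=4.5,interpolation=cv2.INTER_CUBIC))
E
```

```text
tool shift [0. 0. 0.] turn 0 | now [ 0.5949 -0.0809  0.0267] head 0.1569 tilt -1.0 F [ 0.62 -0.81  1.22] w 0.004 t 10.93
cal [-0.0092 -0.1189] q [-0.397  0.714  0.674  1.866 -0.618  0.782  0.769]
```

View pics/s6z.png

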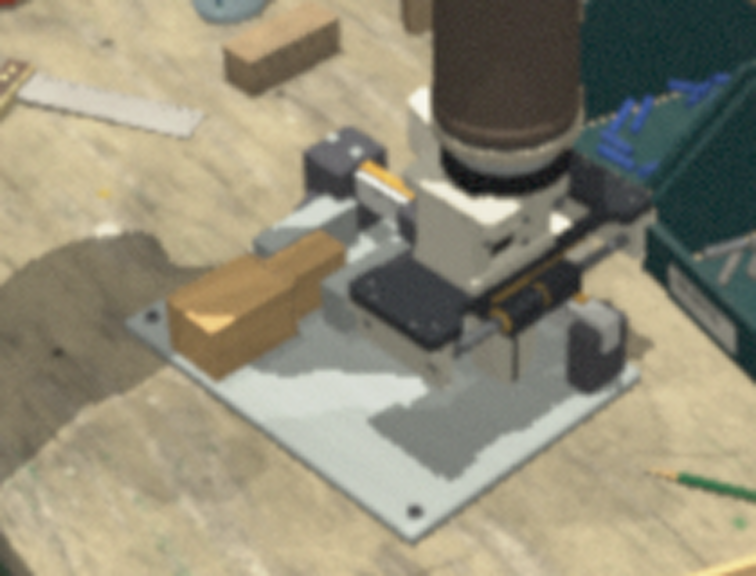

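View pics/d6z.png

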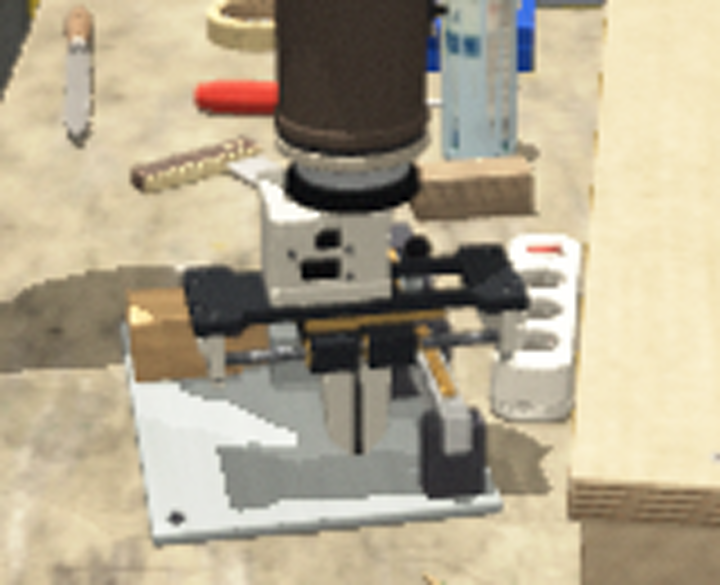

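move_arm(steps="0 0.003 0 0 255;0 0.006 0 0 255;0 0.008 0 0 255;0 0.010 0 0 255;0 0.012 0 0 255;0 0.013 0 0 255;0 0.014 0 0 255;0 0.014 0 0 255")

```text
clock: 11.7
position: [0.5925, -0.0672, 0.0266]
ee_rot: [-0.123, 1.568, 0.123]
force: [-0.4, -0.1, 0.3]
width: 0.002
```

```bash
python3 - <<'E'
from h import *
st()
E
```

```text
tool shift [0. 0. 0.] turn 0 | now [ 0.5925 -0.0672  0.0266] head 0.157 tilt -1.0 F [-0.36 -0.11  0.3 ] w 0.002 t 11.7
cal [-0.0094 -0.1051] q [-0.423  0.709  0.675  1.876 -0.62   0.777  0.751]
```

move_arm(steps="0 0.001 0 0 255;0 0.002 0 0 255;0 0.003 0 0 255;0 0.004 0 0 255;0 0.004 0 0 255;0 0.004 0 0 255")

```text
clock: 12.2
position: [0.5921, -0.0646, 0.0267]
ee_rot: [-0.124, 1.567, 0.121]
force: [-1.2, -6.3, -3.7]
width: 0.004
```

move_arm(steps="0 0.001 0 0 255;0 0.002 0 0 255;0 0.003 0 0 255;0 0.003 0 0 255;0 0.003 0 0 255")

```text
clock: 12.62
position: [0.5918, -0.0624, 0.0268]
ee_rot: [-0.124, 1.567, 0.12]
force: [0.3, -7.2, -3.6]
width: 0.004
```

```bash
python3 - <<'E'
from h import *
st()
E
```

```text
tool shift [0. 0. 0.] turn 0 | now [ 0.5918 -0.0624  0.0268] head 0.1556 tilt -1.0 F [ 0.34 -7.18 -3.61] w 0.004 t 12.62
cal [-0.0093 -0.1001] q [-0.435  0.708  0.678  1.881 -0.619  0.774  0.741]
```

move_arm(steps="0 0.001 0 0 255;0 0.002 0 0 255;0 0.003 0 0 255;0 0.004 0 0 255;0 0.004 0 0 255;0 0.004 0 0 255;0 0.004 0 0 255")

```text
clock: 13.2
position: [0.5913, -0.0593, 0.0268]
ee_rot: [-0.124, 1.566, 0.119]
force: [0.3, -9.6, -4.5]
width: 0.002
```

```bash
python3 - <<'E'
from h import *
st()
d=shot('side','d7');cv2.imwrite('pics/d7z.png',cv2.resize(d['img'][190:320,240:400],None,fx=4.5,fy=4.5,interpolation=cv2.INTER_CUBIC))
st()
E
```

```text
tool shift [0. 0. 0.] turn 0 | now [ 0.5913 -0.0593  0.0268] head 0.1549 tilt -1.0 F [ 0.26 -9.64 -4.45] w 0.002 t 13.2
cal [-0.0093 -0.0971] q [-0.442  0.707  0.679  1.883 -0.62   0.772  0.735]
tool shift [0. 0. 0.] turn 0 | now [ 0.5913 -0.0594  0.0268] head 0.1548 tilt -1.0 F [  1.51 -10.55  -3.54] w 0.005 t 13.25
cal [-0.0093 -0.0971] q [-0.442  0.707  0.679  1.883 -0.62   0.772  0.735]
```

View pics/d7z.png

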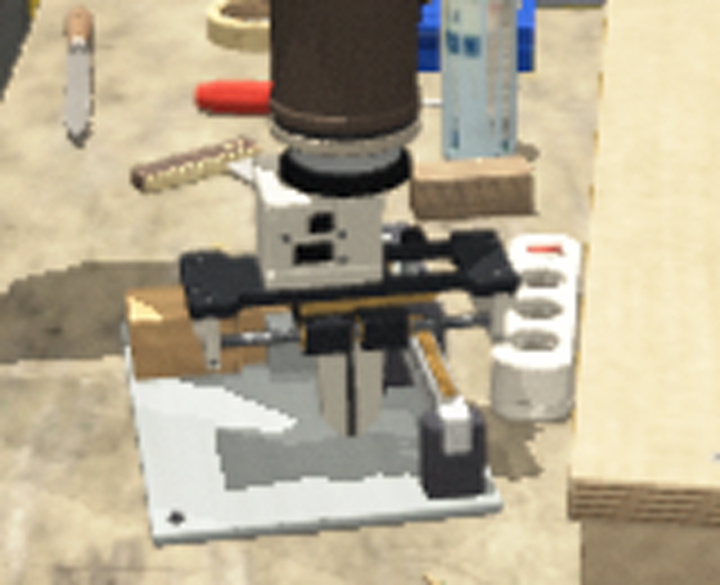

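move_arm(steps="0 0.001 0 0 255;0 0.001 0 0 255;0 0.001 0 0 255")

```text
clock: 13.5
position: [0.5911, -0.0586, 0.0268]
ee_rot: [-0.124, 1.566, 0.118]
force: [1.2, -10.0, -5.0]
width: 0.006
```

move_arm(steps="0 -0.004 0 0 255;0 -0.012 0 0 255;0 -0.02 0 0 255;0 -0.04 0 0 255;0 -0.04 0 0 255;0 -0.04 0 0 255")

```text
clock: 14.0
position: [0.5974, -0.096, 0.0269]
ee_rot: [-0.122, 1.567, 0.122]
force: [0.3, 0.2, -0.3]
width: 0.002
```

```bash
python3 - <<'E'
from h import *
st()
for n in ('scene','side'):
    P=cloud(shot(n,n+'8')).reshape(-1,3); P=P[~np.isnan(P[:,0])]; P=P[(abs(P[:,0]-.58)<.15)&(abs(P[:,1])<.2)]
    L=np.array([tocal(p) for p in P]);z=P[:,2]
    m=(z>.04)&(z<.05)&(L[:,0]<0)&(L[:,0]>-.06)
    h=np.histogram(L[m,1],bins=np.arange(-.05,.09,.005)); print(h[0].tolist())
    k=(z>.02)&(z<.05)&(abs(L[:,0]+.005)<.02)&(L[:,1]<-.06)&(L[:,1]>-.11); print('button y',np.round(np.percentile(L[k,1],[0,1,3,10]),4) if k.any() else 0,k.sum())
E
python3 - <<'E'
from h import *
d=load('side8');cv2.imwrite('pics/d8z.png',cv2.resize(d['img'][190:320,240:400],None,fx=4.5,fy=4.5,interpolation=cv2.INTER_CUBIC))
d=load('scene8');cv2.imwrite('pics/s8z.png',cv2.resize(d['img'][180:340,220:430],None,fx=3.6,fy=3.6,interpolation=cv2.INTER_CUBIC))
E
```

```text
tool shift [0. 0. 0.] turn 0 | now [ 0.5974 -0.096   0.0269] head 0.1552 tilt -1.0 F [ 0.3   0.17 -0.31] w 0.002 t 14.0
cal [-0.0091 -0.1342] q [-0.37   0.718  0.672  1.854 -0.617  0.788  0.789]
[0, 0, 0, 0, 2, 5, 7, 10, 14, 11, 14, 36, 30, 27, 31, 34, 24, 28, 26, 20, 24, 29, 26, 26, 23, 16, 2, 0]
button y [-0.094  -0.094  -0.0939 -0.0936] 4
[0, 0, 0, 0, 0, 0, 0, 0, 0, 0, 2, 2, 0, 0, 0, 0, 0, 0, 0, 0, 0, 0, 0, 0, 0, 0, 0, 0]
button y 0 0
```

View pics/s8z.png

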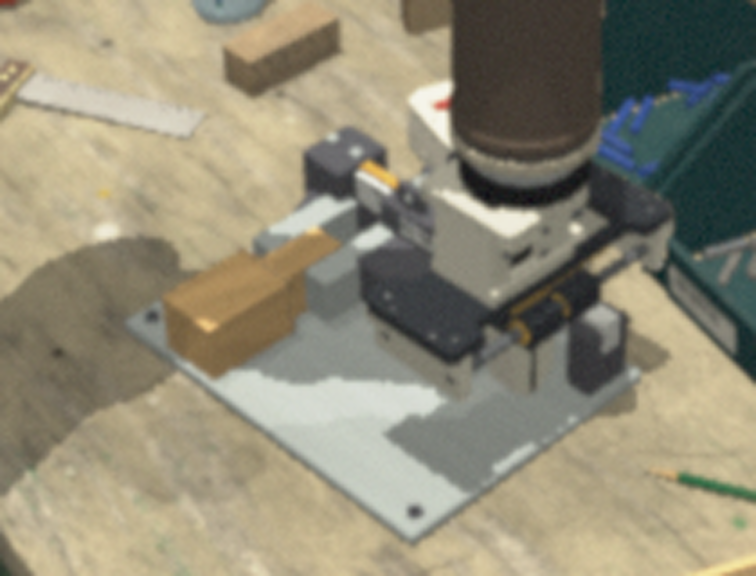

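View pics/d8z.png

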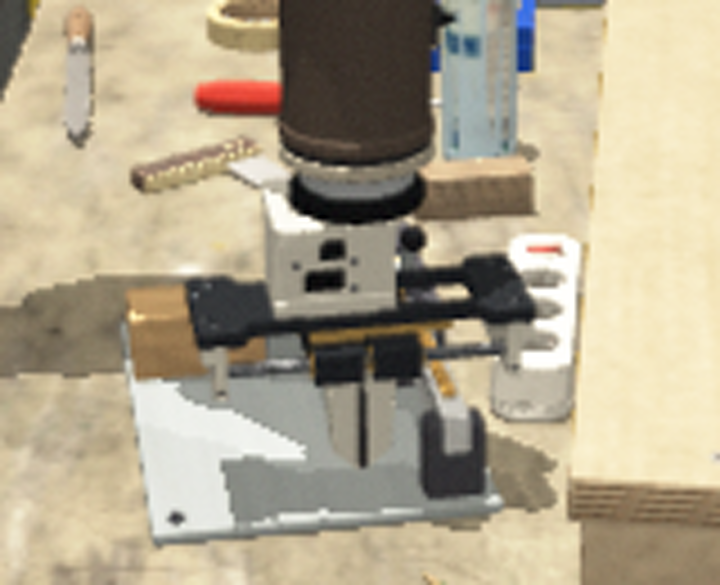

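move_arm(steps="-0.04 0 0 0 255;-0.08 0 0 0 255;-0.12 0 0 0 255;-0.14 0 0 0 255;-0.14 0 0.01 -0.12 255;-0.14 0.01 0.02 -0.24 255;-0.14 0.02 0.03 -0.36 255;-0.14 0.03 0.04 -0.48 255;-0.14 0.04 0.045 -0.60 255;-0.14 0.045 0.049 -0.72 255")

```text
clock: 14.93
position: [0.6388, -0.0395, 0.1664]
ee_rot: [-0.69, 1.457, 0.693]
force: [0.8, 0.1, 1.2]
width: 0.006
```

```bash
python3 - <<'E'
from h import *
st();go(*cal(.041,-.085),0.16,np.pi/2+CY)
E
```

```text
tool shift [0. 0. 0.] turn 0 | now [ 0.6388 -0.0395  0.1664] head 0.8861 tilt -1.0 F [0.81 0.09 1.22] w 0.006 t 14.93
cal [ 0.0407 -0.0851] q [-0.41   0.56   0.601  1.642 -0.355  1.051  1.185]
tool shift [ 0.0064 -0.0001  0.0003] turn -0.8446 | now [ 0.6388 -0.0395  0.1664] head 0.8861 tilt -1.0 F [0.81 0.09 1.22] w 0.006 t 14.93
```

move_arm(steps="0 0 0 -0.12 255;0 0 0 -0.24 255;0 0 0 -0.36 255;0 0 0 -0.48 255;0 0 0 -0.60 255;0 0 0 -0.72 255;0 0 0 -0.844 255;0 0 0 -0.844 255;0 0 0 -0.844 255;0 0 0 -0.844 255")

```text
clock: 15.77
position: [0.6383, -0.0423, 0.1666]
ee_rot: [-1.316, 1.136, 1.317]
force: [-0.1, 0.3, 0.2]
width: 0.005
```

```bash
python3 - <<'E'
from h import *
st();go(*cal(.041,-.085),0.107,np.pi/2+CY)
for n in ('scene','side'):
    P=cloud(shot(n,n+'9')).reshape(-1,3); P=P[~np.isnan(P[:,0])]; P=P[(abs(P[:,0]-.58)<.15)&(abs(P[:,1])<.2)]
    L=np.array([tocal(p) for p in P]);z=P[:,2]
    k=(z>.02)&(z<.05)&(abs(L[:,0]+.005)<.02)&(L[:,1]<-.06)&(L[:,1]>-.11); print('button y',np.round(np.percentile(L[k,1],[0,1,3,10]),4) if k.any() else 0,k.sum())
    k=(z>.108)&(z<.13)&(abs(L[:,0]-.042)<.015)&(abs(L[:,1]+.03)<.02); print('ball',k.sum(),np.round(L[k].mean(0),4),np.round(z[k].mean(),4))
d=load('side9');cv2.imwrite('pics/d9z.png',cv2.resize(d['img'][190:320,240:400],None,fx=4.5,fy=4.5,interpolation=cv2.INTER_CUBIC))
d=load('scene9');cv2.imwrite('pics/s9z.png',cv2.resize(d['img'][180:340,220:430],None,fx=3.6,fy=3.6,interpolation=cv2.INTER_CUBIC))
E
```

```text
tool shift [0. 0. 0.] turn 0 | now [ 0.6383 -0.0423  0.1666] head 1.7175 tilt -1.0 F [-0.14  0.34  0.19] w 0.005 t 15.77
cal [ 0.0399 -0.0878] q [-0.27   0.525  0.382  1.63  -0.22   1.029  1.897]
tool shift [ 0.0596 -0.0011  0.0028] turn -0.0133 | now [ 0.6383 -0.0423  0.1666] head 1.7175 tilt -1.0 F [-0.14  0.34  0.19] w 0.005 t 15.77
button y [-0.0934 -0.0933 -0.0931 -0.0923] 136
ball 47 [ 0.0396 -0.0312] 0.1191
button y [-0.0954 -0.0951 -0.0947 -0.0941] 87
ball 32 [ 0.0425 -0.0346] 0.1201
```

View pics/s9z.png

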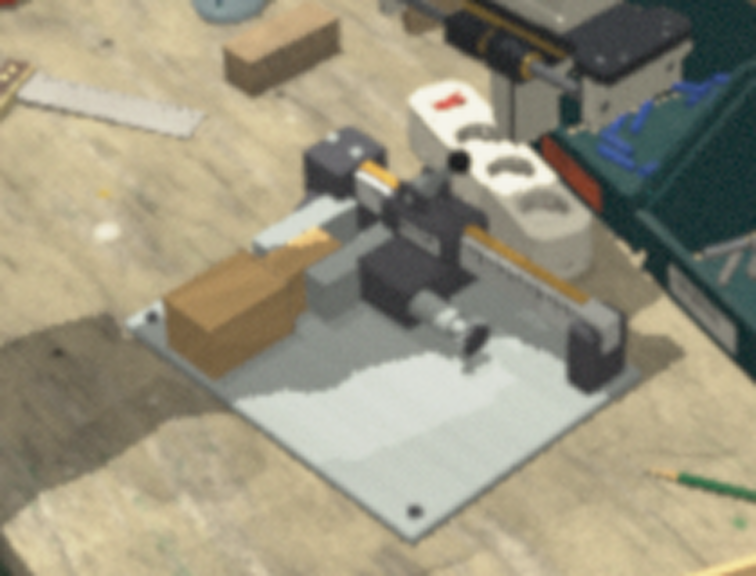

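View pics/d9z.png

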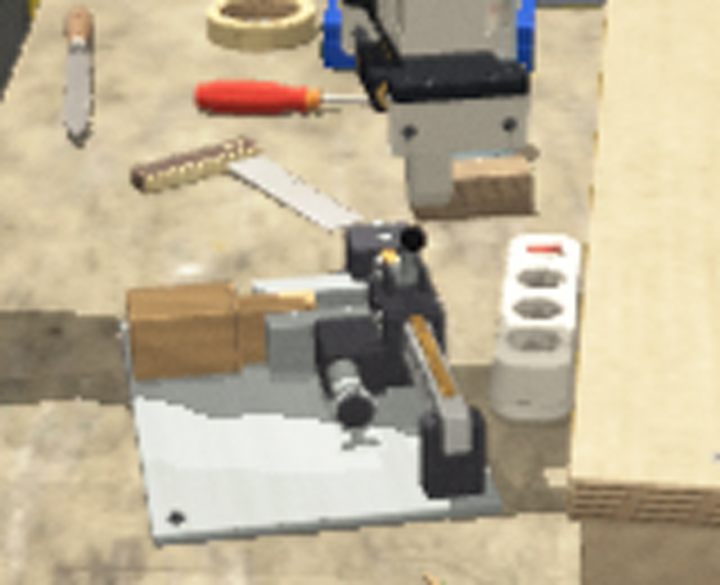

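move_arm(steps="0.03 -0.001 0.001 0 255;0.05 -0.001 0.001 0 255;0.059 -0.001 0.001 0 255;0.059 -0.001 0.001 0 255;0.059 -0.001 0.005 0 255;0.059 -0.001 0.012 0 255;0.059 -0.001 0.017 0 255;0.059 -0.001 0.020 0 255;0.059 -0.001 0.023 0 255;0.059 -0.001 0.026 0 255")

```text
clock: 16.7
position: [0.6357, -0.0166, 0.1082]
ee_rot: [-1.319, 1.134, 1.319]
force: [-0.2, -0.8, 0.2]
width: 0.006
```

```bash
python3 - <<'E'
from h import *
st()
E
```

```text
tool shift [0. 0. 0.] turn 0 | now [ 0.6357 -0.0166  0.1082] head 1.7212 tilt -1.0 F [-0.21 -0.83  0.23] w 0.006 t 16.7
cal [ 0.0414 -0.062 ] q [-0.296  0.58   0.358  1.698 -0.247  0.907  1.883]
```

move_arm(steps="0 0 0.003 0 255;0 0 0.006 0 255;0 0 0.009 0 255;0 0 0.012 0 255;0 0 0.015 0 255;0 0 0.018 0 255;0 0 0.021 0 255;0 0 0.024 0 255;0 0 0.027 0 255;0 0 0.030 0 255")

```text
clock: 17.53
position: [0.6342, 0.0012, 0.1125]
ee_rot: [-1.324, 1.142, 1.302]
force: [-5.3, -29.2, 37.0]
width: 0.007
```

```bash
python3 - <<'E'
from h import *
st()
d=shot('scene','sa');cv2.imwrite('pics/saz.png',cv2.resize(d['img'][180:340,220:430],None,fx=3.6,fy=3.6,interpolation=cv2.INTER_CUBIC))
E
```

```text
tool shift [0. 0. 0.] turn 0 | now [0.6342 0.0012 0.1125] head 1.712 tilt -0.9999 F [ -5.3  -29.16  37.01] w 0.007 t 17.53
cal [ 0.0427 -0.0442] q [-0.34   0.57   0.37   1.707 -0.237  0.902  1.836]
```

View pics/saz.png

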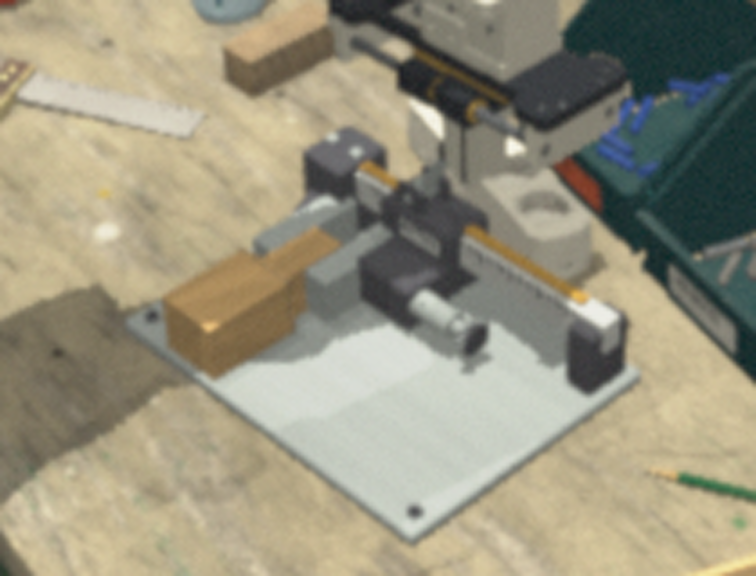

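move_arm(steps="0 0 -0.010 0 255;0 0 -0.025 0 255;0 0 -0.032 0 255;0.005 0 -0.032 0 255;0.010 0 -0.032 0 255;0.014 0 -0.032 0 255;0.014 0 -0.032 0 255;0.014 0 -0.032 0 255")

```text
clock: 18.25
position: [0.6354, -0.018, 0.0928]
ee_rot: [-1.319, 1.135, 1.321]
force: [-0.0, 0.5, -0.3]
width: 0.003
```

```bash
python3 - <<'E'
from h import *
st()
d=shot('side','db');cv2.imwrite('pics/dbz.png',cv2.resize(d['img'][190:320,240:400],None,fx=4.5,fy=4.5,interpolation=cv2.INTER_CUBIC))
d=shot('scene','sb');cv2.imwrite('pics/sbz.png',cv2.resize(d['img'][180:340,220:430],None,fx=3.6,fy=3.6,interpolation=cv2.INTER_CUBIC))
for n in ('sb','db'):
    P=cloud(load(n)).reshape(-1,3); P=P[~np.isnan(P[:,0])]; P=P[(abs(P[:,0]-.58)<.15)&(abs(P[:,1])<.2)]
    L=np.array([tocal(p) for p in P]);z=P[:,2]
    k=(z>.02)&(z<.05)&(abs(L[:,0]+.005)<.02)&(L[:,1]<-.06)&(L[:,1]>-.11); print('button y',np.round(np.percentile(L[k,1],[0,1,3,10]),4) if k.any() else 0,k.sum())
    k=(z>.108)&(z<.14)&(abs(L[:,0]-.042)<.015)&(L[:,1]>-.042)&(L[:,1]<.04); print('ball',k.sum(),np.round(L[k].mean(0),4),np.round(z[k].mean(),4))
    k=(z>.09)&(z<.17)&(abs(L[:,0]-.042)<.02)&(abs(L[:,1]+.06)<.08)
    for a in np.arange(.09,.17,.008):
        m=k&(z>a)&(z<a+.008)
        if m.any(): print(round(a,3),np.round(np.percentile(L[m,1],[0,5,50,95,100]),3),m.sum())
E
```

```text
tool shift [0. 0. 0.] turn 0 | now [ 0.6354 -0.018   0.0928] head 1.7221 tilt -1.0 F [-0.02  0.5  -0.29] w 0.003 t 18.25
cal [ 0.0408 -0.0634] q [-0.288  0.598  0.351  1.709 -0.254  0.881  1.892]
button y [-0.0941 -0.094  -0.0932 -0.0924] 133
ball 29 [ 0.0375 -0.0231] 0.122
0.09 [-0.071 -0.07  -0.035 -0.002 -0.002] 18
0.098 [-0.079 -0.078 -0.062 -0.007 -0.004] 33
0.106 [-0.082 -0.081 -0.066 -0.014 -0.009] 57
0.114 [-0.083 -0.082 -0.074 -0.026 -0.016] 58
0.122 [-0.085 -0.082 -0.062 -0.02  -0.016] 65
0.13 [-0.084 -0.083 -0.073 -0.046 -0.027] 42
0.138 [-0.084 -0.084 -0.082 -0.067 -0.053] 15
0.146 [-0.093 -0.093 -0.084 -0.081 -0.081] 5
0.154 [-0.095 -0.094 -0.092  0.018  0.018] 19
0.162 [-0.096 -0.095  0.015  0.018  0.018] 25
button y [-0.0958 -0.0956 -0.0952 -0.0944] 85
ball 0 [nan nan] nan
0.09 [-0.071 -0.071 -0.068 -0.063 -0.061] 9
0.098 [-0.08  -0.079 -0.075 -0.06  -0.059] 15
0.106 [-0.083 -0.081 -0.079 -0.062 -0.06 ] 26
0.114 [-0.085 -0.083 -0.079 -0.075 -0.06 ] 24
0.122 [-0.085 -0.085 -0.083 -0.079 -0.078] 13
0.162 [0.014 0.014 0.016 0.019 0.019] 4<stdin>:9: RuntimeWarning: Mean of empty slice.
  ret = um.true_divide(
  ret = ret.dtype.type(ret / rcount)
```

View pics/sbz.png

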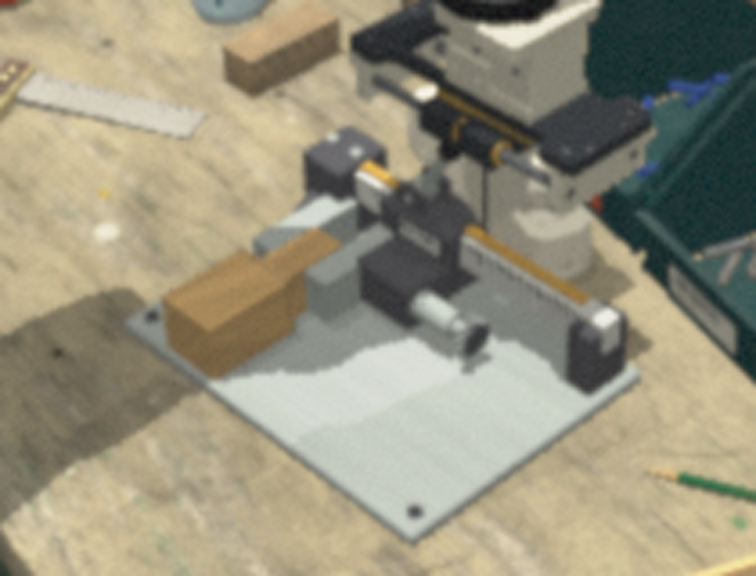

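View pics/dbz.png

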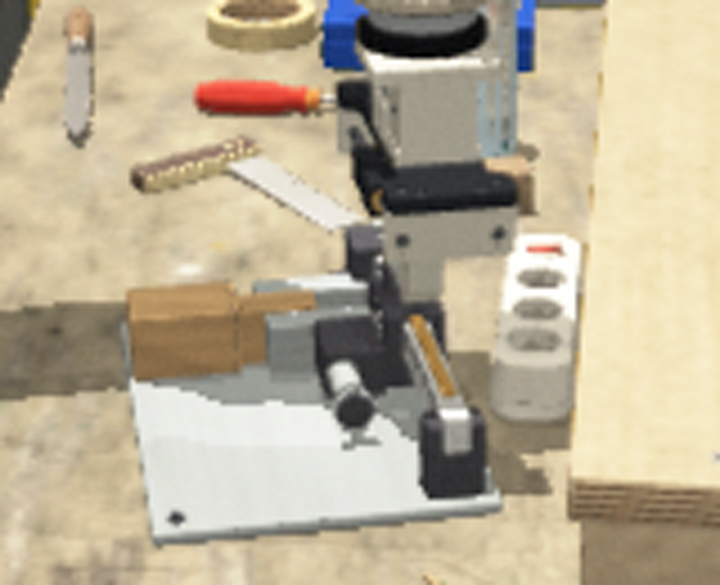

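move_arm(steps="0 0 0.002 0 255;0 0 0.004 0 255;0 0 0.006 0 255;0 0 0.008 0 255;0 0 0.010 0 255")

```text
clock: 18.77
position: [0.6344, -0.0088, 0.0938]
ee_rot: [-1.319, 1.134, 1.319]
force: [0.1, 0.4, 0.2]
width: 0.007
```

```bash
python3 - <<'E'
from h import *
st()
E
```

```text
tool shift [0. 0. 0.] turn 0 | now [ 0.6344 -0.0088  0.0938] head 1.7212 tilt -1.0 F [0.14 0.4  0.2 ] w 0.007 t 18.77
cal [ 0.0413 -0.0541] q [-0.304  0.595  0.352  1.713 -0.254  0.878  1.877]
```

move_arm(steps="0 0 0.002 0 255;0 0 0.004 0 255;0 0 0.006 0 255;0 0 0.008 0 255")

```text
clock: 19.1
position: [0.6334, -0.0019, 0.0939]
ee_rot: [-1.32, 1.135, 1.318]
force: [-0.2, -5.2, 3.3]
width: 0.007
```

move_arm(steps="0 0 0.002 0 255;0 0 0.004 0 255;0 0 0.006 0 255")

```text
clock: 19.35
position: [0.6332, 0.0021, 0.0947]
ee_rot: [-1.32, 1.136, 1.314]
force: [1.0, -5.2, 6.1]
width: 0.005
```

```bash
python3 - <<'E'
from h import *
st()
E
```

```text
tool shift [0. 0. 0.] turn 0 | now [0.6332 0.0021 0.0947] head 1.7187 tilt -1.0 F [ 0.99 -5.19  6.15] w 0.005 t 19.35
cal [ 0.0419 -0.0431] q [-0.325  0.591  0.355  1.718 -0.252  0.875  1.855]
```

move_arm(steps="0 0 0.002 0 255;0 0 0.004 0 255;0 0 0.006 0 255")

```text
clock: 19.6
position: [0.6322, 0.0091, 0.0945]
ee_rot: [-1.32, 1.135, 1.316]
force: [0.9, -4.6, 4.6]
width: 0.006
```

```bash
python3 - <<'E'
from h import *
st()
d=shot('scene','sc');cv2.imwrite('pics/scz.png',cv2.resize(d['img'][180:340,220:430],None,fx=3.6,fy=3.6,interpolation=cv2.INTER_CUBIC))
E
```

```text
tool shift [0. 0. 0.] turn 0 | now [0.6322 0.0091 0.0945] head 1.7194 tilt -1.0 F [ 0.91 -4.64  4.57] w 0.006 t 19.6
cal [ 0.042  -0.0361] q [-0.335  0.59   0.354  1.72  -0.252  0.874  1.845]
```

View pics/scz.png

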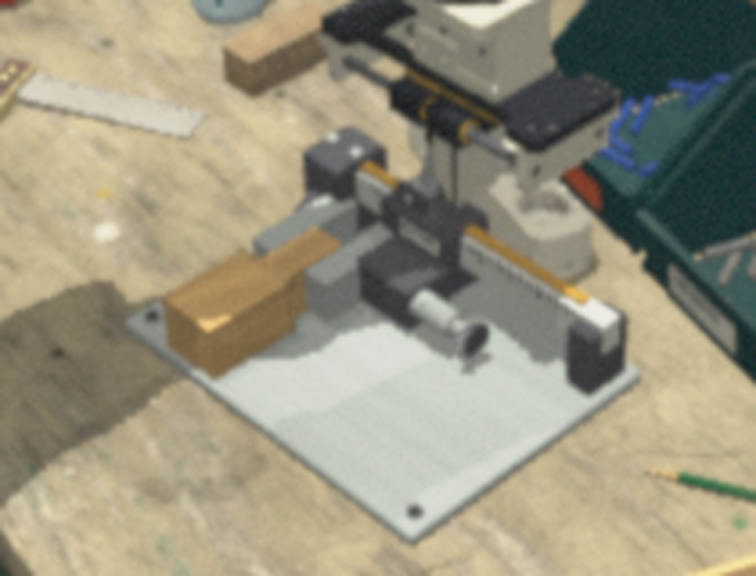

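move_arm(steps="0 0 0.003 0 255;0 0 0.006 0 255;0 0 0.009 0 255;0 0 0.012 0 255")

```text
clock: 19.98
position: [0.6295, 0.023, 0.0936]
ee_rot: [-1.319, 1.134, 1.319]
force: [0.3, -4.1, 2.1]
width: 0.003
```

move_arm(steps="0 0 0.003 0 255;0 0 0.006 0 255;0 0 0.009 0 255;0 0 0.011 0 255")

```text
clock: 20.32
position: [0.6277, 0.0341, 0.0935]
ee_rot: [-1.319, 1.134, 1.32]
force: [0.0, -2.8, 1.1]
width: 0.003
```

```bash
python3 - <<'E'
from h import *
st()
E
```

```text
tool shift [0. 0. 0.] turn 0 | now [0.6277 0.0341 0.0935] head 1.7215 tilt -1.0 F [ 0.03 -2.81  1.11] w 0.003 t 20.32
cal [ 0.0415 -0.0107] q [-0.374  0.587  0.352  1.729 -0.253  0.871  1.809]
```

move_arm(steps="0 0 0.002 0 255;0 0 0.004 0 255;0 0 0.006 0 255;0 0 0.008 0 255;0 0 0.008 0 255")

```text
clock: 20.73
position: [0.6264, 0.0409, 0.0933]
ee_rot: [-1.319, 1.136, 1.319]
force: [1.0, -5.0, -0.0]
width: -0.001
```

move_arm(steps="0 0 0.001 0 255;0 0 0.002 0 255;0 0 0.003 0 255;0 0 0.004 0 255;0 0 0.004 0 255")

```text
clock: 21.15
position: [0.6259, 0.0445, 0.0934]
ee_rot: [-1.319, 1.136, 1.319]
force: [0.3, -5.3, 0.0]
width: 0.008
```

```bash
python3 - <<'E'
from h import *
st()
d=shot('scene','sd');cv2.imwrite('pics/sdz.png',cv2.resize(d['img'][180:340,220:430],None,fx=3.6,fy=3.6,interpolation=cv2.INTER_CUBIC))
E
```

```text
tool shift [0. 0. 0.] turn 0 | now [0.6259 0.0445 0.0934] head 1.7204 tilt -1.0 F [ 0.27 -5.32  0.02] w 0.008 t 21.15
cal [ 0.0414 -0.0001] q [-0.393  0.586  0.353  1.732 -0.252  0.87   1.79 ]
```

View pics/sdz.png

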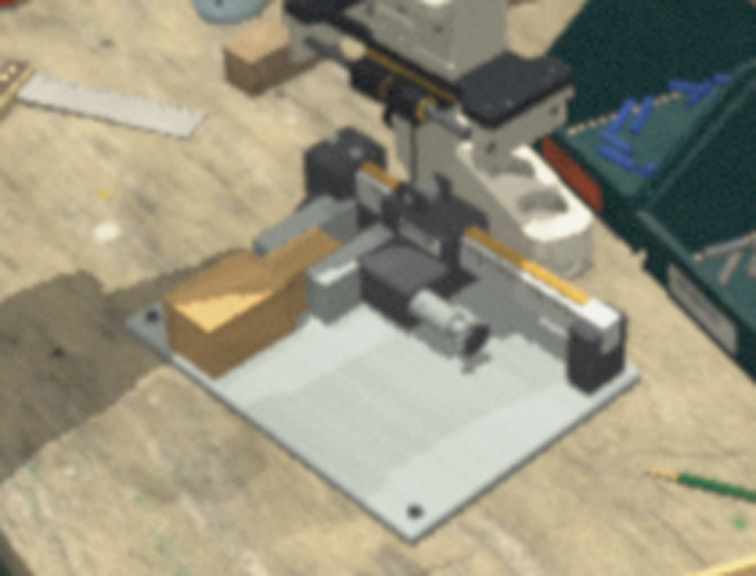

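move_arm(steps="0 0 0.001 0 255;0 0 0.002 0 255;0 0 0.003 0 255;0 0 0.003 0 255")

```text
clock: 21.53
position: [0.6255, 0.0474, 0.0935]
ee_rot: [-1.319, 1.136, 1.319]
force: [-0.1, -5.2, 1.0]
width: 0.003
```

move_arm(steps="0 0 0.001 0 255;0 0 0.002 0 255;0 0 0.002 0 255")

```text
clock: 21.78
position: [0.6252, 0.0497, 0.0935]
ee_rot: [-1.319, 1.135, 1.319]
force: [0.2, -4.9, -0.2]
width: 0.006
```

move_arm(steps="0 0 0.001 0 255;0 0 0.002 0 255;0 0 0.002 0 255")

```text
clock: 22.03
position: [0.6251, 0.0504, 0.0936]
ee_rot: [-1.319, 1.137, 1.317]
force: [1.3, -7.5, 0.0]
width: 0.001
```

move_arm(steps="0 0 0.001 0 255;0 0 0.002 0 255;0 0 0.002 0 255")

```text
clock: 22.28
position: [0.625, 0.0508, 0.0938]
ee_rot: [-1.32, 1.138, 1.315]
force: [2.4, -12.3, 0.5]
width: 0.006
```

```bash
python3 - <<'E'
from h import *
st()
d=shot('side','de');cv2.imwrite('pics/dez.png',cv2.resize(d['img'][190:320,240:400],None,fx=4.5,fy=4.5,interpolation=cv2.INTER_CUBIC))
d=shot('scene','se');cv2.imwrite('pics/sez.png',cv2.resize(d['img'][190:280,270:390],None,fx=6,fy=6,interpolation=cv2.INTER_CUBIC))
E
```

```text
tool shift [0. 0. 0.] turn 0 | now [0.625  0.0508 0.0938] head 1.7186 tilt -1.0 F [  2.43 -12.27   0.5 ] w 0.006 t 22.28
cal [0.0416 0.0063] q [-0.407  0.585  0.356  1.733 -0.25   0.868  1.776]
```

View pics/sez.png

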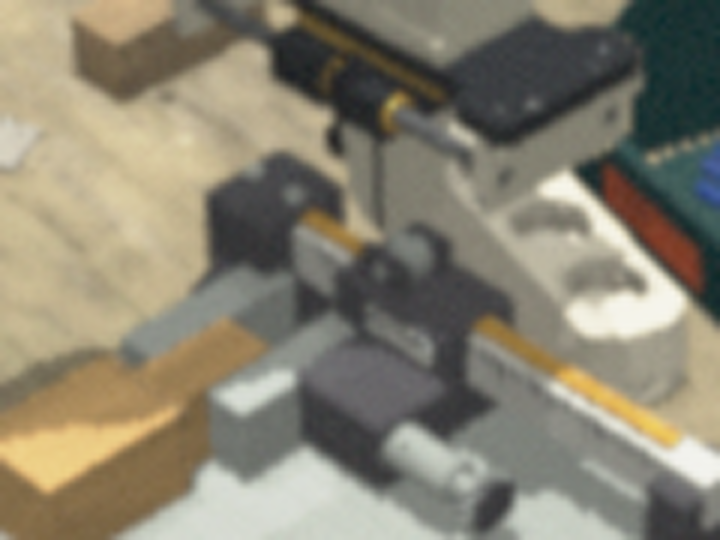

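View pics/dez.png

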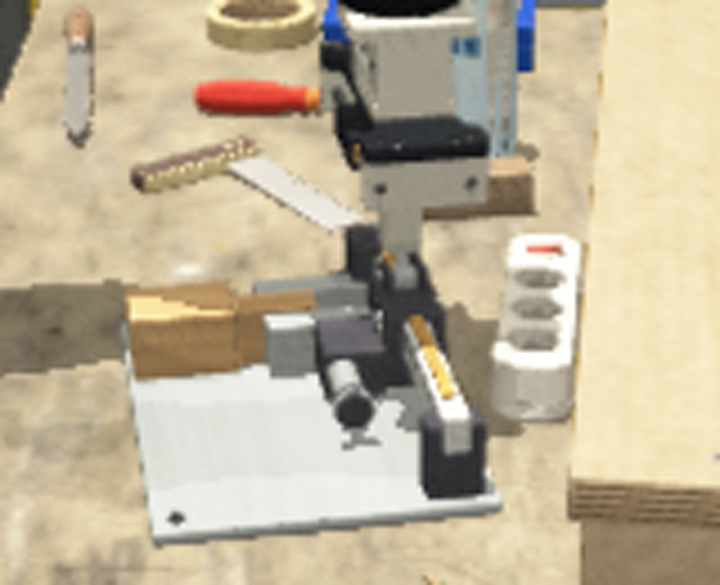

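move_arm(steps="0 0 0 0 255;0 0 -0.006 0 255;0 0 -0.020 0 255;-0.02 0 -0.030 0 255;-0.06 0 -0.030 0 255;-0.08 0.03 -0.030 0 255;-0.08 0.06 -0.01 0 200;-0.08 0.09 0.01 0 150;-0.08 0.12 0.03 0 80;-0.08 0.14 0.03 0 50")

```text
clock: 23.22
position: [0.4784, 0.0665, 0.1734]
ee_rot: [-1.319, 1.131, 1.325]
force: [0.6, -1.0, -0.4]
width: 0.244
```

```bash
python3 - <<'E'
from h import *
st()
d=shot('scene','sf');e=shot('side','df')
cv2.imwrite('pics/sfz.png',cv2.resize(d['img'][180:340,220:430],None,fx=3.6,fy=3.6,interpolation=cv2.INTER_CUBIC))
for n in ('sf','df'):
    P=cloud(load(n)).reshape(-1,3); P=P[~np.isnan(P[:,0])]; P=P[(abs(P[:,0]-.58)<.15)&(abs(P[:,1])<.2)]
    L=np.array([tocal(p) for p in P]);z=P[:,2]
    k=(z>.02)&(z<.05)&(abs(L[:,0]+.005)<.02)&(L[:,1]<-.06)&(L[:,1]>-.11); print('button y',np.round(np.percentile(L[k,1],[0,1,3,10]),4) if k.any() else 0,k.sum())
    k=(z>.108)&(z<.14)&(abs(L[:,0]-.042)<.015)&(L[:,1]>-.042)&(L[:,1]<.06); print('ball',k.sum(),np.round(L[k].mean(0),4),np.round(z[k].mean(),4))
    k=(z>.0505)&(z<.058)&(L[:,0]<-.055)&(L[:,0]>-.14)&(L[:,1]>-.01)&(L[:,1]<.08); r=cv2.minAreaRect(L[k].astype(np.float32));print('body',r,k.sum())
go(*cal(-.0945,.041),0.12,np.pi/2+CY)
E
```

```text
tool shift [0. 0. 0.] turn 0 | now [0.4784 0.0665 0.1734] head 1.7258 tilt -1.0 F [ 0.64 -1.04 -0.38] w 0.244 t 23.22
cal [-0.1007  0.0451] q [-0.558  0.268  0.385  2.002 -0.132  0.897  1.623]
button y [-0.0946 -0.0937 -0.0931 -0.0923] 133
ball 51 [0.0404 0.0331] 0.1182
body ((-0.09593342244625092, 0.04136871546506882), (0.05222185328602791, 0.0721808671951294), 89.68383026123047) 410
button y [-0.0952 -0.095  -0.0946 -0.0936] 86
ball 33 [0.0431 0.031 ] 0.118
body ((-0.09379349648952484, 0.03980407863855362), (0.05578086897730827, 0.07200638949871063), 86.20285034179688) 198
tool shift [ 0.0536 -0.0069 -0.0012] turn -0.0075 | now [0.4783 0.0635 0.1737] head 1.7233 tilt -1.0 F [ 1.11 -0.81  0.47] w 0.333 t 23.32
```

View pics/sfz.png

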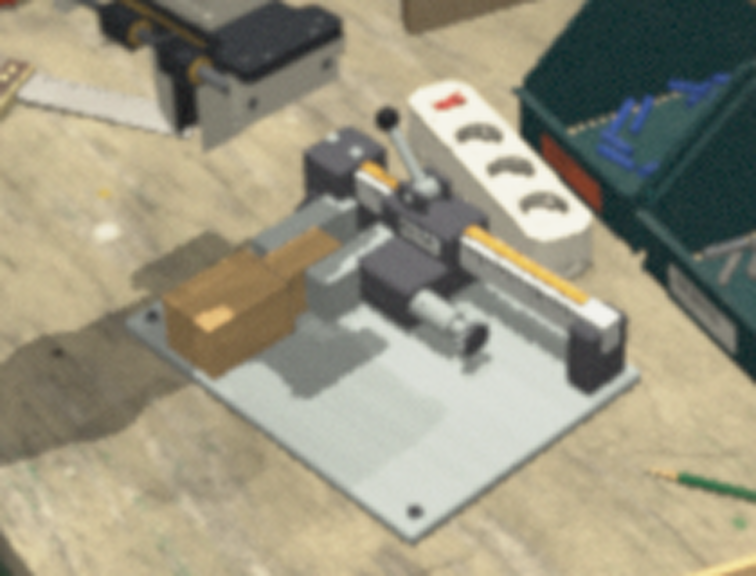

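move_arm(steps="0.02 -0.007 -0.001 -0.007 50;0.05 -0.007 -0.001 -0.007 50;0.08 -0.007 -0.001 -0.007 50;0.09 -0.007 -0.001 -0.007 50;0.09 -0.007 -0.001 -0.007 50;0.09 -0.007 -0.001 -0.007 50;0.09 -0.007 -0.001 -0.007 50")

```text
clock: 23.9
position: [0.4902, 0.0628, 0.0849]
ee_rot: [-1.324, 1.129, 1.322]
force: [0.2, -0.0, -0.0]
width: 0.795
```

```bash
python3 - <<'E'
from h import *
st();go(*cal(-.0945,.041),0.022,np.pi/2+CY)
E
```

```text
tool shift [0. 0. 0.] turn 0 | now [0.4902 0.0628 0.0849] head 1.7275 tilt -1.0 F [ 0.2  -0.03 -0.05] w 0.795 t 23.9
cal [-0.0896  0.0396] q [-0.498  0.413  0.344  2.071 -0.215  0.689  1.713]
tool shift [0.0629 0.005  0.0014] turn -0.0033 | now [0.4902 0.0628 0.0849] head 1.7275 tilt -1.0 F [ 0.2  -0.03 -0.05] w 0.795 t 23.9
```

move_arm(steps="0.02 0.004 0.001 -0.003 50;0.04 0.004 0.001 -0.003 50;0.055 0.004 0.001 -0.003 50;0.06 0.004 0.001 -0.003 50;0.06 0.004 0.001 -0.003 50;0.06 0.004 0.001 -0.003 50;0.06 0.004 0.001 -0.003 50")

```text
clock: 24.48
position: [0.4859, 0.0634, 0.025]
ee_rot: [-1.327, 1.127, 1.325]
force: [0.0, -0.7, -1.1]
width: 0.804
```

```bash
python3 - <<'E'
from h import *
st();go(*cal(-.0945,.041),0.022,np.pi/2+CY)
E
```

```text
tool shift [0. 0. 0.] turn 0 | now [0.4859 0.0634 0.025 ] head 1.7309 tilt -1.0 F [ 0.01 -0.7  -1.14] w 0.804 t 24.48
cal [-0.0938  0.0409] q [-0.455  0.51   0.289  2.121 -0.273  0.543  1.765]
tool shift [0.003  0.0007 0.0001] turn 0.0001 | now [0.4859 0.0634 0.025 ] head 1.7309 tilt -1.0 F [ 0.01 -0.7  -1.14] w 0.804 t 24.48
```

Centred. Close gently.

move_arm(steps="0.003 0 0 0 50;0.003 0 0 0 105;0.003 0 0 0 118;0.003 0 0 0 125;0.003 0 0 0 140;0.003 0 0 0 140;0.003 0 0 0 140", squeeze=8)

```text
clock: 25.07
position: [0.4846, 0.0636, 0.0208]
ee_rot: [-1.326, 1.129, 1.327]
force: [-1.4, 1.1, 3.5]
width: 0.524
```

```bash
python3 - <<'E'
from h import *
st()
E
```

```text
tool shift [0. 0. 0.] turn 0 | now [0.4846 0.0636 0.0208] head 1.7313 tilt -1.0 F [-1.43  1.06  3.54] w 0.524 t 25.07
cal [-0.095   0.0413] q [-0.452  0.517  0.285  2.124 -0.277  0.535  1.768]
```

move_arm(steps="0 0 0 0 140;0 0 0 0 140;0 0 0 0 140;-0.003 0 0 0 140;-0.006 0 0 0 140;-0.009 0 0 0 140", squeeze=25)

```text
clock: 25.57
position: [0.4845, 0.0634, 0.0297]
ee_rot: [-1.326, 1.129, 1.327]
force: [-1.4, 3.9, -4.1]
width: 0.523
```

```bash
python3 - <<'E'
from h import *
st()
E
```

```text
tool shift [0. 0. 0.] turn 0 | now [0.4845 0.0634 0.0297] head 1.7313 tilt -1.0 F [-1.38  3.94 -4.09] w 0.523 t 25.57
cal [-0.0951  0.0411] q [-0.46   0.501  0.295  2.12  -0.268  0.556  1.76 ]
```

move_arm(steps="-0.008 0 0 0 140;-0.016 0 0 0 140;-0.024 0 0 0 140;-0.032 0 0 0 140;-0.05 0 0 0 140;-0.08 0 0 0 140;-0.11 0 0 0 140;-0.13 0 0 0 140;-0.13 0 0 0 140;-0.13 0 0 0 140")

```text
clock: 26.4
position: [0.4859, 0.0627, 0.1613]
ee_rot: [-1.327, 1.127, 1.323]
force: [-0.6, -0.1, -1.0]
width: 0.521
```

```bash
python3 - <<'E'
from h import *
st()
d=shot('scene','sg');e=shot('side','dg')
cv2.imwrite('pics/sgz.png',cv2.resize(d['img'][160:340,220:430],None,fx=3.3,fy=3.3,interpolation=cv2.INTER_CUBIC))
for n in ('sg','dg'):
    P=cloud(load(n)).reshape(-1,3); P=P[~np.isnan(P[:,0])]; P=P[(abs(P[:,0]-.58)<.15)&(abs(P[:,1])<.2)]
    L=np.array([tocal(p) for p in P]);z=P[:,2]
    k=(z>.02)&(z<.05)&(abs(L[:,0]+.005)<.02)&(L[:,1]<-.06)&(L[:,1]>-.11); print('button y',np.round(np.percentile(L[k,1],[0,1,3,10]),4) if k.any() else 0,k.sum())
    m=(z>.043)&(z<.05)&(L[:,0]<-.01)&(L[:,0]>-.045); print(np.histogram(L[m,1],bins=np.arange(0,.08,.004))[0].tolist())
go(0.489,-0.343,0.155,np.pi/2-0.236)
E
```

```text
tool shift [0. 0. 0.] turn 0 | now [0.4859 0.0627 0.1613] head 1.7298 tilt -1.0 F [-0.59 -0.12 -1.03] w 0.521 t 26.4
cal [-0.0939  0.0401] q [-0.551  0.293  0.394  2.006 -0.146  0.865  1.651]
button y [-0.0949 -0.0947 -0.0942 -0.0927] 133
[6, 16, 23, 15, 16, 14, 14, 0, 0, 0, 0, 0, 0, 11, 14, 20, 12, 17, 12]
button y [-0.0976 -0.0966 -0.096  -0.0938] 87
[5, 10, 12, 5, 6, 10, 2, 1, 0, 0, 0, 0, 3, 5, 9, 11, 3, 7, 6]
tool shift [ 0.0044  0.0598 -0.4013] turn 0.3953 | now [0.4844 0.0627 0.1593] head 1.7301 tilt -1.0 F [-0.49 -0.02 -1.8 ] w 0.519 t 26.5
```

View pics/sgz.png

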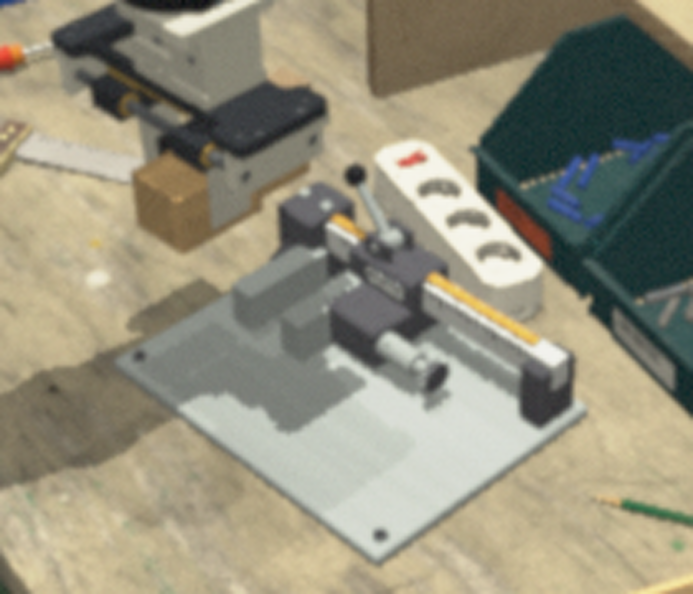

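move_arm(steps="0 0.005 -0.03 0.04 140;0 0.01 -0.07 0.08 140;0 0.02 -0.11 0.12 140;0 0.025 -0.15 0.16 140;0 0.03 -0.19 0.20 140;0 0.035 -0.23 0.24 140;0 0.04 -0.27 0.28 140;0 0.05 -0.31 0.32 140;0 0.055 -0.35 0.36 140;0 0.06 -0.385 0.395 140")

```text
clock: 27.33
position: [0.4854, -0.3292, 0.1582]
ee_rot: [-1.031, 1.315, 1.033]
force: [1.0, 0.2, -2.0]
width: 0.522
```

move_arm(steps="0 0 -0.01 0 140;0 0 -0.01 0 140;0 0 -0.01 0 140")

```text
clock: 27.58
position: [0.4835, -0.3361, 0.1582]
ee_rot: [-1.031, 1.313, 1.036]
force: [0.8, 0.4, -1.3]
width: 0.522
```

```bash
python3 - <<'E'
from h import *
st();go(0.489,-0.343,0.05,np.pi/2-0.236)
E
```

```text
tool shift [0. 0. 0.] turn 0 | now [ 0.4835 -0.3361  0.1582] head 1.3344 tilt -1.0 F [ 0.76  0.44 -1.35] w 0.522 t 27.58
cal [-0.1598 -0.3532] q [ 0.124  0.48   0.564  1.78  -0.303  0.972  2.144]
tool shift [ 0.1082 -0.0072 -0.0055] turn -0.0004 | now [ 0.4835 -0.3361  0.1582] head 1.3344 tilt -1.0 F [ 0.76  0.44 -1.35] w 0.522 t 27.58
```

move_arm(steps="0.02 -0.007 -0.006 0 140;0.05 -0.007 -0.006 0 140;0.08 -0.007 -0.006 0 140;0.105 -0.007 -0.006 0 140;0.105 -0.007 -0.006 0 140;0.105 -0.007 -0.006 0 140;0.105 -0.007 -0.006 0 140")

```text
clock: 28.17
position: [0.4909, -0.3431, 0.0558]
ee_rot: [-1.036, 1.31, 1.035]
force: [0.9, 0.3, 0.0]
width: 0.524
```

```bash
python3 - <<'E'
from h import *
st();go(0.489,-0.343,0.017,np.pi/2-0.236)
E
```

```text
tool shift [0. 0. 0.] turn 0 | now [ 0.4909 -0.3431  0.0558] head 1.3371 tilt -1.0 F [0.92 0.28 0.02] w 0.524 t 28.17
cal [-0.1536 -0.3612] q [ 0.189  0.619  0.488  1.843 -0.399  0.777  2.226]
tool shift [ 0.0388  0.0019 -0.0004] turn 0.0024 | now [ 0.4909 -0.3431  0.0558] head 1.3371 tilt -1.0 F [0.92 0.28 0.02] w 0.524 t 28.17
```

move_arm(steps="0.01 0.002 0 0 140;0.02 0.002 0 0 140;0.028 0.002 0 0 140;0.033 0.002 0 0 140;0.036 0.002 0 0 140;0.038 0.002 0 0 140;0.038 0.002 0 0 140;0.038 0.002 0 0 140")

```text
clock: 28.83
position: [0.4882, -0.3433, 0.0168]
ee_rot: [-1.034, 1.311, 1.034]
force: [-0.2, 1.2, 0.4]
width: 0.521
```

```bash
python3 - <<'E'
from h import *
st()
E
```

```text
tool shift [0. 0. 0.] turn 0 | now [ 0.4882 -0.3433  0.0168] head 1.3357 tilt -1.0 F [-0.24  1.21  0.39] w 0.521 t 28.83
cal [-0.1563 -0.361 ] q [ 0.217  0.669  0.453  1.869 -0.434  0.702  2.257]
```

move_arm(steps="0.0005 0 0 0 130;0.0005 0 0 0 110;0.0005 0 0 0 70;0.0005 0 0 0 50;0.0005 0 0 0 50;0.0005 0 0 0 50;-0.02 0 0 0 50;-0.06 0 0 0 50;-0.10 0 0 0 50;-0.14 0 0 0 50")

```text
clock: 29.67
position: [0.4875, -0.343, 0.158]
ee_rot: [-1.033, 1.312, 1.035]
force: [0.6, -1.3, 0.3]
width: 0.804
```

move_arm(steps="-0.03 0.03 0 0 50;-0.05 0.07 0 0 50;-0.05 0.10 0 0 50;-0.05 0.10 0 0 50;-0.05 0.10 0 0 50")

```text
clock: 30.08
position: [0.3897, -0.3196, 0.2073]
ee_rot: [-1.033, 1.31, 1.033]
force: [1.1, 0.3, -0.5]
width: 0.805
```

```bash
python3 - <<'E'
from h import *
st()
d=shot('scene','sh');e=shot('side','dh')
for n,o in (('sh','scene0'),('dh','side0')):
    P=cloud(load(n));X,Y,Z=P[...,0],P[...,1],P[...,2]
    for a,b in((.046,.054),(.041,.0465)):
        m=(Z>a)&(Z<b)&(abs(X-.51)<.07)&(abs(Y+.35)<.06); r=cv2.minAreaRect(P[m][:,:2].astype(np.float32)); print(n,r,m.sum(),np.median(Z[m]))
    P=P.reshape(-1,3); P=P[~np.isnan(P[:,0])]; P=P[(abs(P[:,0]-.58)<.15)&(abs(P[:,1])<.2)]
    L=np.array([tocal(p) for p in P]);z=P[:,2]
    k=(z>.02)&(z<.05)&(abs(L[:,0]+.005)<.02)&(L[:,1]<-.06)&(L[:,1]>-.11); print('button y',np.round(np.percentile(L[k,1],[0,1,3,10]),4) if k.any() else 0,k.sum())
    k=(z>.108)&(z<.14)&(abs(L[:,0]-.042)<.015)&(L[:,1]>-.042)&(L[:,1]<.06); print('ball',k.sum(),np.round(L[k].mean(0),4))
E
```

```text
tool shift [0. 0. 0.] turn 0 | now [ 0.3897 -0.3196  0.2073] head 1.3344 tilt -1.0 F [ 1.09  0.26 -0.49] w 0.805 t 30.08
cal [-0.2498 -0.322 ] q [ 0.085  0.28   0.628  1.927 -0.197  0.994  2.137]
sh ((0.5105219483375549, -0.3482380509376526), (0.0511675700545311, 0.1182861179113388), 77.5893783569336) 832 0.04933398180864601
sh ((0.5124459862709045, -0.34935957193374634), (0.05080198496580124, 0.12229763716459274), 77.79241943359375) 398 0.04339430987780524
button y 0 0
ball 0 [nan nan]
dh ((0.5117653012275696, -0.3501756191253662), (0.05088632181286812, 0.11896606534719467), 75.8643798828125) 497 0.050038197479013724
dh ((0.5139075517654419, -0.35342907905578613), (0.04365834593772888, 0.12086004763841629), 78.02546691894531) 297 0.043897324602224175
button y [-0.0977 -0.0971 -0.0965 -0.0947] 88
ball 34 [0.0431 0.0299]<stdin>:11: RuntimeWarning: Mean of empty slice.
  ret = um.true_divide(
```

View pics/sh.png

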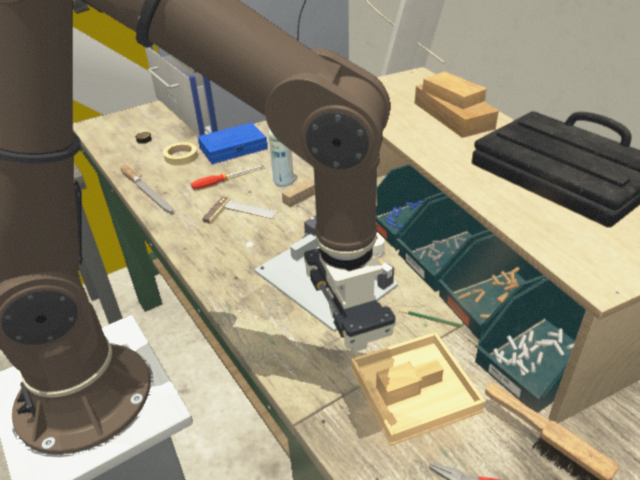

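View pics/dh.png

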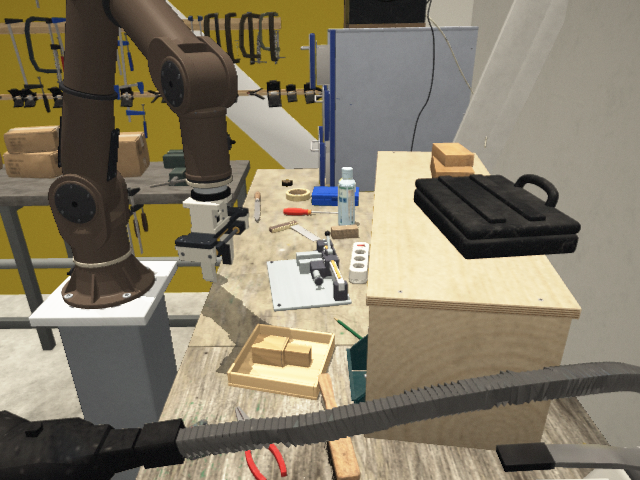

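```bash
python3 - <<'E'
from h import *
def ecc(a,b,box):
    u0,v0,u1,v1=box
    g=lambda n:cv2.cvtColor(load(n)['img'],cv2.COLOR_BGR2GRAY)[v0:v1,u0:u1].astype(np.float32)
    W=np.eye(2,3,dtype=np.float32)
    try:
        c,W=cv2.findTransformECC(g(a),g(b),W,cv2.MOTION_TRANSLATION,(3,200,1e-6),None,3); return np.round([*W[:,2],c],2)
    except Exception as e: return 'fail'
d=load('sf'); 
def px(n,p):
    d=load(n); q=np.linalg.inv(d['extrinsics'])@np.r_[p,1]; f=240/np.tan(np.radians(float(d['vfov']))/2)
    return np.array([d['cx']+f*q[0]/-q[2], d['cy']-f*q[1]/-q[2]])
for n in('sf','df'):
    for nm,c in (('button',(-.005,-.093,.035)),('ball',(.042,.0365,.118)),('boss',(-.005,-.03,.045)),('fixed',(.04,.08,.073)),('end',(.042,-.12,.073))):
        print(n,nm,px(n,np.r_[cal(*c[:2]),c[2]]), px(n,np.r_[cal(c[0],c[1]-.001),c[2]])-px(n,np.r_[cal(*c[:2]),c[2]]))
def around(n,c,r): 
    p=px(n,np.r_[cal(*c[:2]),c[2]]).astype(int); return (p[0]-r,p[1]-r,p[0]+r,p[1]+r)
for nm,c,r in (('button',(-.005,-.088,.035),10),('ball',(.042,.0365,.118),8),('fixed',(.04,.08,.073),12)):
    print(nm)
    for a,bs in (('sf',['scene9','sg']),('df',['side9','dg','dh'])):
        for b in bs: print('  ',a,b,ecc(a,b,around(a,c,r)))
E
```

```text
sf button [352.45164565 274.50963529] [0.31595132 0.20576426]
sf ball [327.04156123 212.7676621 ] [0.29369104 0.17185081]
sf boss [333.00203661 258.59754633] [0.30030068 0.19415834]
sf fixed [314.68729253 221.04176169] [0.27761259 0.16885443]
sf end [375.79774592 257.43327617] [0.32992208 0.20032047]
df button [318.41332236 281.39346492] [0.0634284  0.17707814]
df ball [326.50490846 233.19548807] [0.06468735 0.13433773]
df boss [314.5392978  267.55825421] [0.0583526  0.16088291]
df fixed [323.19831451 241.42554642] [0.0599993  0.13406802]
df end [337.65540588 271.99475328] [0.07895032 0.1751703 ]
button
   sf scene9 [0.11 0.12 0.82]
   sf sg [0.08 0.13 0.99]
   df side9 [0.11 0.33 0.89]
   df dg [0.01 0.08 1.  ]
   df dh [0.01 0.06 1.  ]
ball
   sf scene9 fail
   sf sg [0.12 0.05 0.99]
   df side9 [8.39 3.58 0.44]
   df dg [0.1  0.06 1.  ]
   df dh [0.1  0.05 1.  ]
fixed
   sf scene9 [-0.01 -0.03  0.97]
   sf sg [0.19 0.48 0.89]
   df side9 [-0.12 -0.35  0.6 ]
   df dg [0.01 0.05 0.99]
   df dh [ 0.02 -0.01  0.98]
```

```bash
python3 - <<'E'
from h import *
r=[cv2.resize(load(n)['img'][235:310,260:360],None,fx=3.9,fy=3.9,interpolation=cv2.INTER_CUBIC) for n in('df','dh')]
cv2.imwrite('pics/cmp.png',np.hstack(r))
r=[cv2.resize(load(n)['img'][205:290,265:365],None,fx=3.9,fy=3.9,interpolation=cv2.INTER_CUBIC) for n in('sf','sg')]
cv2.imwrite('pics/cmp2.png',np.hstack(r))
E
```

```text
(no output)
```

View pics/cmp.png

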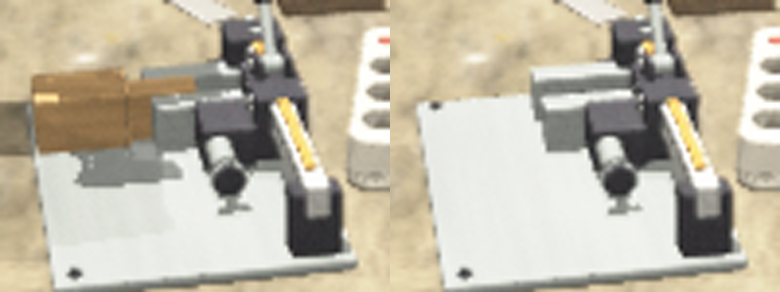

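View pics/cmp2.png

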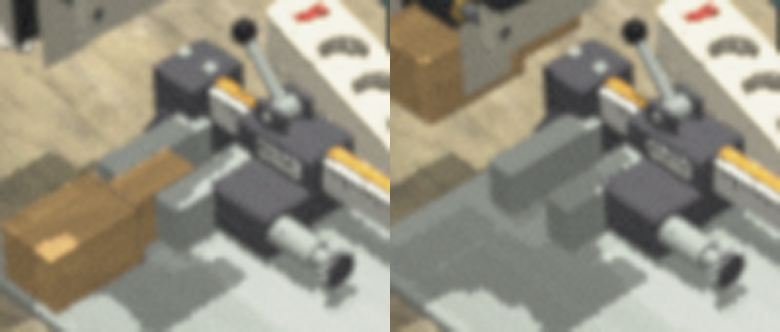

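```bash
python3 - <<'E'
from h import *
st(); print(arm.sign_off())
E
```

```text
tool shift [0. 0. 0.] turn 0 | now [ 0.3918 -0.3198  0.2067] head 1.3366 tilt -1.0 F [-0.43  1.29  0.12] w 0.804 t 30.18
cal [-0.2477 -0.3224] q [ 0.085  0.284  0.626  1.924 -0.198  0.994  2.137]
the job is handed in; nothing more can be done
None
```

The caliper is set to the sample tenon and locked, and the sample is flat back in its tray. I handed the job in at 30.2 s of the 72 s allowed; no verdict came back.

- **Closing the jaw:** I laid the sample on the plate with the tenon between the jaws and pushed the button to about 10 N. From the force and the finger position I estimate it sank about 6 mm.
- **Locking:** My first push on the lever jammed. The finger's tapered tip caught the ball, and the tool read about 29 N sideways and 37 N upwards before I backed off. The sideways part pressed on the sliding jaw, and I had no direct reading of its force on the sample. I pushed again 14 mm lower, at about 5 N, and reached the stop with 12 N.
- **Lock and opening:** The last pictures show the lever over to its locked side. The jaw may have opened about 0.3 to 0.6 mm when the sample came out, putting it near 28.5 mm against a limit of 29.5 mm. That comes from comparing pictures before and after; I had no direct measurement of the gap. One side-camera depth reading on the button suggested 1 to 2 mm, but the picture comparison did not bear that out.
- **Sample and surroundings:** The sample's top measured 49 to 50 mm above the bench, the height expected when it lies flat on the tray floor. The gripper was clear of everything. The try square, offcut and pencil look unmoved in the pictures; I did not measure them.

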